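Fill the row of cakes and poise the marking stamp

TASK

Set the plain cake squarely on the empty paper square so that it completes the neat row of cakes on the cooling shelf, and let go of it. Then pick up the square-headed marking stamp, carry it over the rack of upright baking sheets without touching the rack, and finish while still holding it level and still, centred and square about 1 cm above the plain cake, ready to press but not touching it. Leave everything else as it stands.

Things in the scene. Friction and masses are not known exactly. Their poses are not given: they have to be found in the camera images.
- plain_cake_mid (a point): the plain cake: firm square filled cake, brown top and bottom, pale middle, 54 x 54 mm and 44 mm tall, about 90 g, with no mark on its top; at first on the table on the left of the rack. This point is its centre, 22 mm above its underside; z is up, x and y are square to its sides (any quarter turn is as good).
- slot: the empty place in the row: a paper-thin white 60 x 60 mm square fixed on top of the cooling shelf, in line with the two marked cakes (it may be the left, middle or right place; places are 68 mm apart, so neighbouring cakes stand 14 mm apart). Origin: its centre, level with the shelf's top; x runs across the shelf's depth, y along the row.
- shelf: low fixed cooling shelf, a metal board 150 mm deep (its x) and 250 mm long (its y, along the row), its top 50 mm above the table. Origin: below its centre, on the table. No rims.
- marked_cake_a_mid (a point): square filled cake like the plain one (54 x 54 x 44 mm, firm), but with a dark stamped mark on its top, standing on the cooling shelf in the row; leave it alone. This point is its centre, 22 mm above its underside; z is up, x and y are square to its sides.
- marked_cake_b_mid (a point): square filled cake like the plain one (54 x 54 x 44 mm, firm), but with a dark stamped mark on its top, standing on the cooling shelf in the row; leave it alone. This point is its centre, 22 mm above its underside; z is up, x and y are square to its sides.
- square_stamp_handle (a point): the marking stamp with the SQUARE head (48 x 48 mm), about 320 g. Stands on its head: brass head 12 mm thick, 16 mm steel stem, black crossbar handle 72 long, 24 wide, 24 mm high, top at 104 mm. This point: centre of the bar, 92 mm straight above the centre of the head's underside; z up, y along the bar, x across it (pinch across x). The head's sides are square to x and y.
- square_stamp_face (a point): centre of the underside (stamping face) of the square stamp's head, 92 mm straight below the centre of its handle; the axes are those of the handle. When the stamp is square over a cake, these x and y are parallel to the cake's sides (any quarter turn is as good).
- round_stamp_handle (a point): another stamp, with a ROUND head 54 mm across; leave it alone. Stands on its head: brass head 12 mm thick, 16 mm steel stem, black crossbar handle 72 long, 24 wide, 24 mm high, top at 104 mm. This point is the centre of its handle bar; y along the bar, z up.
- rack: fixed steel rack holding three upright baking sheets, between the stamps and the cooling shelf: 320 mm long (its x), 60 mm wide (its y), its top 130 mm above the table. Origin: centre of its underside.
- cake_ring: an empty steel cake ring, 60 mm across and 40 mm tall, on the table near the robot; leave it alone. Origin: centre of its underside.
- jar: closed glass jar with a steel lid, 68 mm across, 110 mm tall; leave it alone. Origin: centre of its underside.
- can: plain metal can, 64 mm across, 100 mm tall; leave it alone. Origin: centre of its underside.
- bowl: steel bowl, 120 mm across, 55 mm tall; leave it alone. Origin: centre of its underside.
- beaker: clear plastic cup, 76 mm across, 90 mm tall; leave it alone. Origin: centre of its underside.
- spatula: spatula lying on the table; leave it alone. Origin: on its underside.
Things that resemble listed ones, but are neither listed nor needed, are in the scene too. What is shaped like the part that bears plain_cake_mid but blue or pink is not meant.

How it is judged:
By the outcome, as a careful person would: the job done as asked, in the order asked, and still so for the second after the job is handed in, while the arm keeps its last pose, push and grip.
It also fails if it takes over 54 s, if anything falls off the work surface, if the arm or the gripper's body presses on something with over 40 N, if the wrist force passes 120 N, or if a joint passes its speed limit or range.

ROBOT

A 6-joint arm with a two-finger parallel gripper is mounted at the origin on the work surface. World frame = base frame: x ahead of the robot, y to its left, z up, the work surface at z = 0. Lengths are in m, angles in rad, forces in N, time in s.
With the tool pointing down it reaches from about 0.275 to 0.975 m from the base axis. Payload 8.4 kg.
Tool frame: the origin (TCP) lies between the finger pads; the fingertips stand 8 mm ahead of it and the grasp point (between the pads) lies 11 mm behind it; x points along the fingers, z is the direction in which the jaws open and shut, and the axes are right-handed (so a half turn about x gives the same grasp; the last joint's range is limited). The gripper opens to 92 mm and grips with 3 to 60 N. Pads are 20 mm wide; open, the fingers measure 128 mm over their backs; the gripper's body (75 mm by 189 mm) begins 69 mm behind the grasp point.
Start: joints at [1.128, 0.353, 1.633, -0, 1.155, -0.002], TCP at [0.267, 0.565, 0.202] pointing down, gripper open.
Joint ranges: [-2.63, 2.63], [-0.92, 2.1], [0.06, 2.66], [-1.3, 4.44], [0, 2.69], [-3.02, 3.02]. Speed limits (rad/s): [2.22, 2.22, 2.79, 3.14, 3.14, 3.14].

INTERFACE

Orientations are given as a 3x3 rotation matrix whose columns are the frame's x, y, z axes.
In Python, from plant import arm gives the robot as it stands. The module is installed in compiled form; this text tells all that it offers.
- The arm moves only by the tool jog_arm, never from a script. Its argument "motion" is a list that holds one entry, the list of rows, each a list of 4 numbers: the shift along the tool's x, y, z in units of 30 mm (1.0 is 30 mm), then the turn about the tool's x in units of 5 degrees (1.0 is 5 degrees). A call has 1 to 20 rows; each row is the pose to reach, as a shift and turn from the pose commanded when the call began, along the tool's axes at that moment; what a row does not reach only later rows make up. A row lasts 1/12 s, in which the tool goes at most 41.7 mm and 7.16 degrees, less where a joint would pass 70% of its speed; a pose out of reach is approached as far as the arm can. A call with a gripper value outside its range is refused whole. "fingers" is the finger opening in mm, from 0 to 91.9, set as the call begins (left out, the last holds). The fingers move at their own pace and stop on an object; "grip_force" is the grip in N (left out, the last holds). Time passes only in rows, so rows that repeat a pose let the fingers close. It gives the time, the measured TCP pose, the force and the opening at its end, in the units of the state.
- arm.get_obs(): the state, without advancing time (a new reading comes with each control period).
- arm.camera(name): name is "side" or "top" or "wrist"; returns (picture, depth): 400x640x3 uint8, red, green, blue; 400x640 float32, m along the optical axis (not along the pixel's ray), 0 where there is no reading.
- arm.camera_params(name): a dict with "mtx" (3x3 intrinsics, pixels), "k1" (the pictures are not rectified: a ray, as slopes to the right and down, at radius r is drawn at 1 + k1 r^2 times it, then the intrinsics apply), "origin" and "orientation" of the camera in the world. Camera axes: x right, y up, looking along -z (the intrinsics and any distortion apply to the point x, -y, -z); pixel columns grow to the right and rows downward; lengths in m; the calibration is good to about 2 mm. A picture is of the moment at which its call begins: read the wrist's pose just before it. camera_params takes no time and is no camera call; for the wrist camera it gives the pose at the moment of the call.
- arm.sign_off(): hands the job in, once; it reports no verdict.
Trained networks look in the newest picture that a camera, given by its name, has taken for a name from the list of things; names that differ only in an ending like _2 or _b are one class to them, and where a whole thing is asked for, a point or a joint stands for the part that bears it (a point fixed in the world has none). Each returns a list of dicts, best first, with "score" (0 to 1); they miss things now and then, are a little off and sometimes report something else, mostly with a low value. They report only what shows in the picture. A call takes as long as a camera call. They do not tell look-alikes from the thing itself.
- arm.masks_of(thing, camera): "region" (400x640 bool, what is visible of it) and "pixel" ([row, column] in pixels, amid what is visible of it).
- arm.landmark_of(thing, camera): "pixel" ([row, column] in pixels: a listed point, or the origin of a listed thing).
The state is a dict: "time_s": time; "qpos": joint angles; "qd": joint speeds; "joint_torque": joint torques, N m; "tcp_pos": TCP position; "tcp_rot": TCP orientation; "contact_force": force on the tool from outside, world axes, zero at the start; "ft_torque": the same for the moment, N m; "finger_gap": finger opening in m.
Only numpy, scipy, OpenCV 4.12 (cv2) and the standard library are available. Lean on these libraries where they do the work, as an engineer would, in place of code of your own. Each camera call takes 0.05 s, during which the arm holds its last target.

## Working session

There is one attempt and no reset: what is moved stays moved. The work goes in short steps, Python scripts to look and compute and a tool call to move; the robot and the scene stay as the last step left them, time stands still between calls to the robot, and variables do not carry over. Pictures are saved under pics/ and viewed, and the job is handed in when it is done.

Besides the shell and the picture viewer there is one more tool, called after "Request:" as name(argument=value, ...), one argument or row to a line, values as JSON. jog_arm: Moves the arm, as the interface text tells. Its arguments: {"type":"object","properties":{"motion":{"type":"array"},"fingers":{"type":"number"},"grip_force":{"type":"number"}},"required":["motion"]}

```bash
mkdir -p pics; cat > h.py <<'E'
import numpy as np, cv2
from plant import arm
def ray(cam,px,P=None):
    P=P or arm.camera_params(cam); K=np.array(P["mtx"]);k1=P["k1"]
    r,c=px; d=np.array([(c-K[0,2])/K[0,0],(r-K[1,2])/K[1,1]])
    u=d.copy()
    for _ in range(30): u=d/(1+k1*(u@u))
    R=np.array(P["orientation"]); return np.array(P["origin"]),R@np.array([u[0],-u[1],-1.0])
def at_z(cam,px,z,P=None):
    o,v=ray(cam,px,P); return o+v*((z-o[2])/v[2])
def at_d(cam,px,d,P=None):
    o,v=ray(cam,px,P); return o+v*d
def cloud(cam,depth,P=None):
    P=P or arm.camera_params(cam);K=np.array(P["mtx"]);k1=P["k1"]
    h,w=depth.shape; c,r=np.meshgrid(np.arange(w),np.arange(h))
    dx=(c-K[0,2])/K[0,0];dy=(r-K[1,2])/K[1,1];ux,uy=dx.copy(),dy.copy()
    for _ in range(30):
        f=1+k1*(ux**2+uy**2);ux,uy=dx/f,dy/f
    R=np.array(P["orientation"]);v=np.stack([ux,-uy,-np.ones_like(ux)],-1)@R.T
    X=np.array(P["origin"])+v*depth[...,None]; X[depth<=0]=np.nan
    return X
def proj(cam,X,P=None):
    P=P or arm.camera_params(cam);K=np.array(P["mtx"])
    p=(np.array(X)-P["origin"])@np.array(P["orientation"]);u=np.array([p[0],-p[1]])/-p[2];u=u*(1+P["k1"]*(u@u))
    return K[1,1]*u[1]+K[1,2],K[0,0]*u[0]+K[0,2]
def save(n,img): cv2.imwrite("pics/"+n,img[...,::-1])
E
python3 - <<'E'
from h import *
for c in("top","side"):
    P=arm.camera_params(c);print(c,P)
    im,d=arm.camera(c);save(c+"0.png",im);np.savez(c+"0.npz",im=im,d=d)
    for t in["plain_cake_mid","slot","square_stamp_handle","round_stamp_handle","shelf","rack"]:
        print(t,[(np.round(x["pixel"],1),round(x["score"],2)) for x in arm.landmark_of(t,c)])
print(arm.get_obs())
E
```

```text
top {'mtx': array([[458.56204809,   0.        , 323.05490279],
       [  0.        , 458.56204809, 201.27562942],
       [  0.        ,   0.        ,   1.        ]]), 'k1': -0.044669675279823746, 'origin': array([ 0.39372088, -0.00752905,  1.58289159]), 'orientation': array([[-0.00212046,  0.99867689, -0.05138071],
       [-0.99985207, -0.00124034,  0.01715528],
       [ 0.01706885,  0.05140948,  0.99853178]])}
plain_cake_mid [(array([214.7, 251.3]), 0.72), (array([269.6, 234.5]), 0.54), (array([247.5, 273. ]), 0.52), (array([172.3, 379.5]), 0.45)]
slot [(array([175.8, 360.5]), 0.69)]
square_stamp_handle [(array([187.5, 201.5]), 0.72)]
round_stamp_handle [(array([160.9, 248.3]), 0.67), (array([223.1, 426. ]), 0.6), (array([171.3, 397.5]), 0.18)]
shelf [(array([173.9, 377.9]), 0.55)]
rack [(array([164. , 298.2]), 0.62)]
side {'mtx': array([[508.08990244,   0.        , 323.72487893],
       [  0.        , 508.08990244, 199.69407421],
       [  0.        ,   0.        ,   1.        ]]), 'k1': -0.13971788856859824, 'origin': array([ 0.3008897 , -1.21958892,  0.75386325]), 'orientation': 
[... 666 characters left out ...]
  1.15521614e+00, -2.40287638e-03]), 'qd': array([ 4.08533714e-04, -2.98015636e-04, -3.90521539e-05,  5.47378612e-04,
        1.18771980e-03, -3.77265608e-04]), 'joint_torque': array([-1.44595939e-03, -5.93604970e+01, -3.34523821e+01,  6.96243276e-02,
        1.59912201e-02, -2.69962250e-06]), 'tcp_pos': array([0.2666631 , 0.56527165, 0.20171281]), 'tcp_rot': array([[ 2.54882078e-05, -9.04422992e-01,  4.26636908e-01],
       [ 2.25182117e-05,  4.26636909e-01,  9.04422991e-01],
       [-9.99999999e-01, -1.34450209e-05,  3.12401986e-05]]), 'contact_force': array([-0.95936996, -0.20393909,  0.09140158]), 'ft_torque': array([0.02024261, 0.01005641, 0.01489083]), 'finger_gap': 0.0918090990513823}
```

View pics/top0.png

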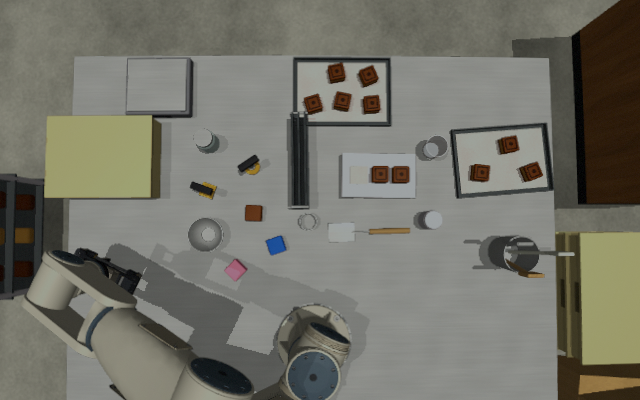

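View pics/side0.png

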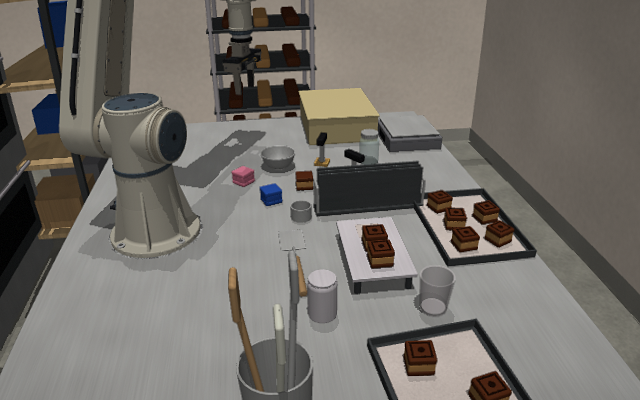

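```bash
python3 - <<'E'
import numpy as np,cv2
im=np.load('top0.npz')['im']
save=cv2.imwrite('pics/top0z.png',cv2.resize(im[130:305,180:400],None,fx=3.6,fy=3.4,interpolation=cv2.INTER_CUBIC)[...,::-1])
im=np.load('side0.npz')['im']
save=cv2.imwrite('pics/side0z.png',cv2.resize(im[90:300,215:465],None,fx=3.2,fy=2.85,interpolation=cv2.INTER_CUBIC)[...,::-1])
E
```

```text
(no output)
```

View pics/top0z.png

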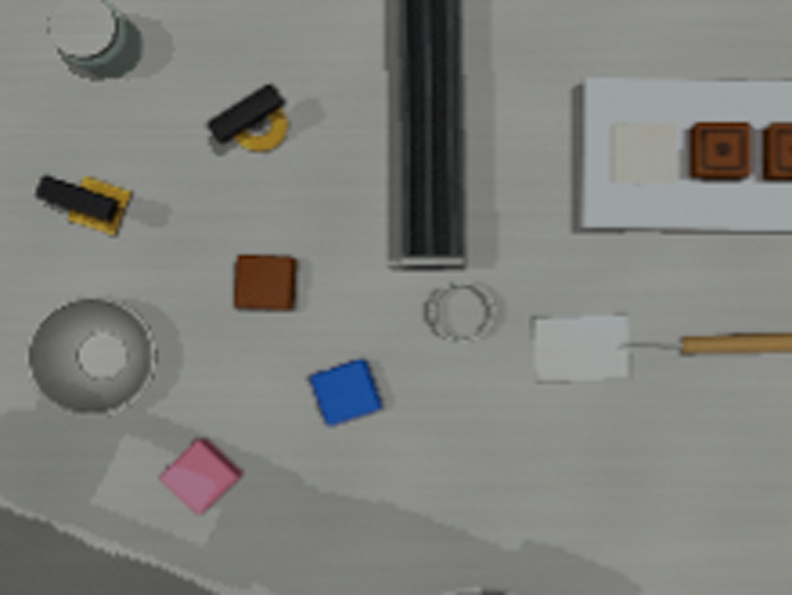

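View pics/side0z.png

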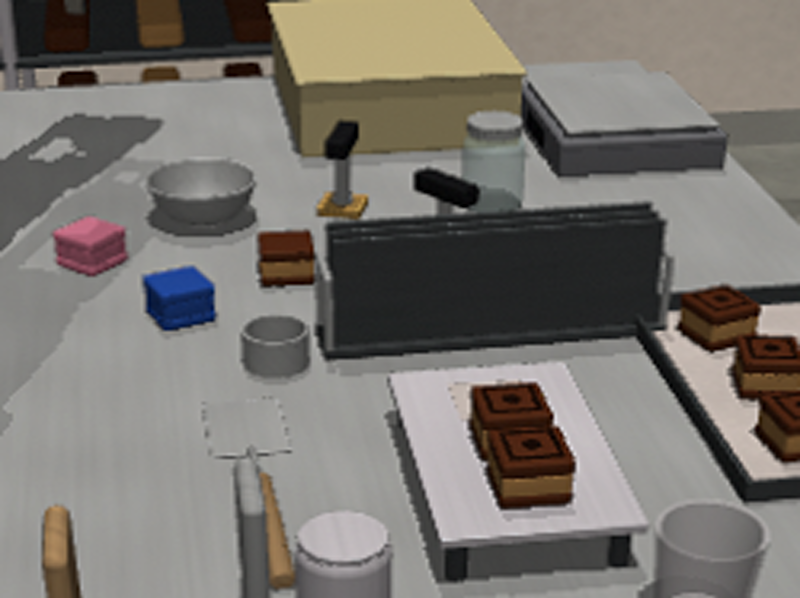

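Candidates for the plain cake in the top picture are the brown one at row 213, col 254, the blue one at (245, 276) and the pink one at (269, 235). Only the brown one fits; its top is unmarked in the enlarged crop. For the stamp, (187, 201) has a square yellow head and (163, 249) a round one. The empty paper is at (175, 360), the place nearest the rack. Next I'll measure these.

```bash
cat > meas.py <<'E'
from h import *
def rectfit(cam,mask,z,P=None):
    # outline of pixels -> plane z -> minAreaRect
    cs,_=cv2.findContours(mask.astype(np.uint8),cv2.RETR_EXTERNAL,cv2.CHAIN_APPROX_NONE)
    c=max(cs,key=cv2.contourArea)[:,0,:]
    pts=np.array([at_z(cam,(r,cc),z,P)[:2] for cc,r in c])
    (cx,cy),(w,h),a=cv2.minAreaRect((pts*1000).astype(np.float32))
    return np.round([cx,cy,w,h,a],1)
E
python3 - <<'E'
from meas import *
D=np.load('top0.npz');im,d=D['im'],D['d'];P=arm.camera_params('top')
X=cloud('top',d,P)
hsv=cv2.cvtColor(im,cv2.COLOR_RGB2HSV)
def near(r,c,R=16):
    m=np.zeros(d.shape,bool);m[r-R:r+R,c-R:c+R]=1;return m
Z=X[...,2]
# table check
print('table z',np.nanmedian(Z[280:300,400:500]))
def rep(n,m):
    print(n,m.sum(),'med',np.round(np.nanmedian(X[m],0)*1000,1))
m=near(213,254)&(Z>0.035)&(Z<0.055);rep('cake',m);print(rectfit('top',m,.044,P))
m=near(175,360,13)&(hsv[...,1]>15)&(Z<.06);rep('slot',m);print(rectfit('top',m,.05,P))
for c in(380,401):
    m=near(174,c,13)&(Z>.085)&(Z<.105);rep('mk',m);print(rectfit('top',m,.094,P))
m=near(175,378,45)&(Z>.04)&(Z<.06);rep('shelf',m);print(rectfit('top',m,.05,P))
for r,c in((187,203),(163,249)):
    m=near(r,c,20)&(im.max(-1)<60)&(Z>.08);rep('bar',m);print(rectfit('top',m,.104,P))
    m=near(r,c,20)&(hsv[...,1]>120)&(Z<.05);rep('head',m);print(rectfit('top',m,.012,P))
m=near(162,299,60)&(Z>.1)&(Z<.16)&(abs(np.arange(640)-299)<20)[None];rep('rack',m);print(rectfit('top',m,.13,P))
E
```

```text
table z 0.00036634821522874006
cake 258 med [433.9 200.5  43.8]
[433.9 200.9  53.7  53.6  89.9]
slot 18 med [ 565.9 -195.5   51.1]
[ 544.1 -178.5    0.     0.     0. ]
mk 262 med [ 559.9 -220.4   93.9]
[ 559.5 -221.3   49.3   52.9   89.5]
mk 284 med [ 559.5 -285.6   94.1]
[ 559.5 -285.4   52.7   53.2    0. ]
shelf 2661 med [ 557.1 -197.6   50.2]
[ 561.2 -221.4  247.9  148.9   89.9]
bar 161 med [512.9 360.9 103.8]
[512.5 360.6  74.1  23.5  71.5]
head 96 med [518.5 360.   12.2]
[514.  362.8  48.   46.   70.1]
bar 166 med [594.1 209.6 103.1]
[593.1 210.2  25.4  70.   34. ]
head 75 med [582.4 199.7  11.8]
[584.9 204.3  26.9  49.5  33.9]
rack 529 med [603.5  44.  128.6]
[606.1  64.  298.7   6.3   1. ]
```

Request:
jog_arm(
  motion=[
    [[0, -10.22, -8.61, 12.95], [0, -10.22, -8.61, 12.95], [0, -10.22, -8.61, 12.95], [0, -10.22, -8.61, 12.95], [0, -10.22, -8.61, 12.95], [0, -10.22, -8.61, 12.95], [0, -10.22, -8.61, 12.95], [0, -10.22, -8.61, 12.95], [0, -10.22, -8.61, 12.95], [0, -10.22, -8.61, 12.95], [0, -10.22, -8.61, 12.95], [0, -10.22, -8.61, 12.95], [0, -10.22, -8.61, 12.95], [0, -10.22, -8.61, 12.95], [0, -10.22, -8.61, 12.95], [0, -10.22, -8.61, 12.95]],
  ],
  fingers=91.9,
)

```text
time_s: 2.03
tcp_pos: [0.4334, 0.2017, 0.2016]
tcp_rot: [[-0.0, -0.002, 1.0], [0.0, 1.0, 0.002], [-1.0, 0.0, -0.0]]
contact_force: [0.5, 0.4, -1.4]
finger_gap: 0.0919
```

```bash
python3 - <<'E'
from meas import *
o=arm.get_obs();print(o['time_s'],o['tcp_pos'],np.round(o['tcp_rot'],4),o['qpos'])
P=arm.camera_params('wrist');im,d=arm.camera('wrist');save('w1.png',im);np.savez('w1.npz',im=im,d=d)
print(P)
X=cloud('wrist',d,P);Z=X[...,2]
m=(Z>.035)&(Z<.055)&(im[...,0]>im[...,2]+25)
m=cv2.morphologyEx(m.astype(np.uint8),cv2.MORPH_OPEN,np.ones((3,3)))
print(m.sum(),np.nanmedian(X[m>0],0));print(rectfit('wrist',m,.044,P))
E
```

```text
2.0333 [0.4333601  0.20172441 0.20163223] [[-1.0e-04 -1.7e-03  1.0e+00]
 [ 0.0e+00  1.0e+00  1.7e-03]
 [-1.0e+00  0.0e+00 -1.0e-04]] [4.32457441e-01 1.22165776e-01 1.93786936e+00 9.35384438e-05
 1.08167550e+00 4.30758422e-01]
{'mtx': array([[336.15363677,   0.        , 321.28758724],
       [  0.        , 336.15363677, 198.83340631],
       [  0.        ,   0.        ,   1.        ]]), 'k1': -0.005635897723364253, 'origin': array([0.43290852, 0.27739165, 0.38368565]), 'orientation': array([[ 9.99998225e-01, -1.77819007e-03,  6.23338349e-04],
       [ 1.54029222e-03,  9.61967317e-01,  2.73160225e-01],
       [-1.08536192e-03, -2.73158780e-01,  9.61968348e-01]])}
5248 [0.26764099 0.24082549 0.04299576]
[247.4 261.5  54.2  52.7  45.7]
```

View pics/w1.png

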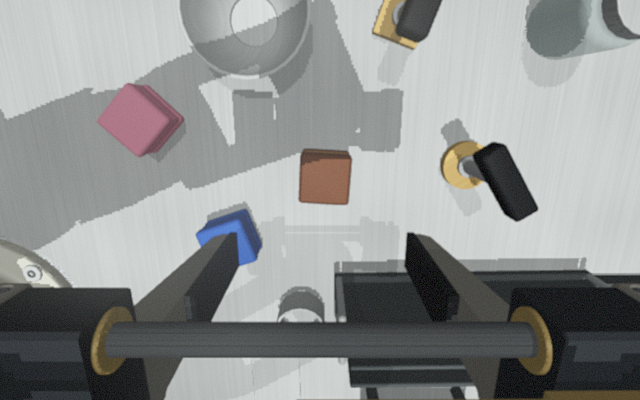

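```bash
python3 - <<'E'
from meas import *
o=arm.get_obs()
D=np.load('w1.npz');im,d=D['im'],D['d'];P=arm.camera_params('wrist');X=cloud('wrist',d,P);Z=X[...,2]
def sub(m,z,n):
    print(n,m.sum(),np.nanmedian(X[m],0),rectfit('wrist',m,z,P))
w=np.zeros(d.shape,bool);w[140:215,285:365]=1
sub(w&(Z>.038)&(Z<.055),.044,'cake')
w=np.zeros(d.shape,bool);w[190:280,185:275]=1
sub(w&(Z>.038)&(Z<.055)&(im[...,2]>im[...,0]+60),.044,'blue')
D=np.load('top0.npz');im,d=D['im'],D['d'];X=cloud('top',d)
w=np.zeros(d.shape,bool);w[225:265,255:300]=1
m=w&(im[...,2]>im[...,0]+60)&(X[...,2]>.035);print(rectfit('top',m,.044), np.nanmin(X[m],0),np.nanmax(X[m],0))
E
```

```text
cake 2577 [0.43560891 0.20297392 0.04282751] [436.1 202.5  53.6  53.2  86.8]
blue 966 [0.34140941 0.13911806 0.04282465] [328.3 127.   52.5  52.5  18.5]
[326.9 124.7  51.7  52.7  18.6] [0.29670099 0.09347747 0.03535937] [0.35676248 0.15453893 0.05178191]
```

Request:
jog_arm(
  motion=[
    [[1.2, 0, 0.04, 0.02], [2.4, 0, 0.04, 0.02], [3.6, 0, 0.04, 0.02], [4.6, 0, 0.04, 0.02], [5.4, 0, 0.04, 0.02], [5.9, 0, 0.04, 0.02], [6.15, 0, 0.04, 0.02], [6.15, 0, 0.04, 0.02], [6.15, 0, 0.04, 0.02]],
  ],
)

```text
time_s: 2.83
tcp_pos: [0.4351, 0.2012, 0.0175]
tcp_rot: [[-0.0, 0.001, 1.0], [-0.0, 1.0, -0.001], [-1.0, -0.0, -0.0]]
contact_force: [0.6, -1.0, 0.4]
finger_gap: 0.0921
```

Request:
jog_arm(
  motion=[
    [[0, 0, 0, 0], [0, 0, 0, 0], [0, 0, 0, 0], [0, 0, 0, 0], [0, 0, 0, 0], [0, 0, 0, 0], [0, 0, 0, 0], [0, 0, 0, 0]],
  ],
  fingers=45,
  grip_force=15,
)

```text
time_s: 3.5
tcp_pos: [0.4352, 0.2009, 0.0175]
tcp_rot: [[0.001, 0.002, 1.0], [0.0, 1.0, -0.002], [-1.0, 0.0, 0.001]]
contact_force: [-0.4, 0.2, 5.3]
finger_gap: 0.0539
```

Request:
jog_arm(
  motion=[
    [[-0.3, 0, 0, 0], [-1.2, 0, 0, 0], [-2.4, 0, 0, 0], [-3.6, 0, 0, 0], [-4.8, 0, 0, 0], [-6, 0, 0, 0], [-7, 0, 0, 0], [-7.6, 0, 0, 0], [-8, 0, 0, 0], [-8, 0, 0, 0], [-8, 0, 0, 0], [-8, 0, 0, 0]],
  ],
)

```text
time_s: 4.5
tcp_pos: [0.4342, 0.2005, 0.2562]
tcp_rot: [[-0.001, 0.002, 1.0], [-0.001, 1.0, -0.002], [-1.0, -0.001, -0.001]]
contact_force: [0.5, -0.2, -0.7]
finger_gap: 0.0541
```

```bash
python3 - <<'E'
from meas import *
o=arm.get_obs();print(o['time_s'],o['tcp_pos'],np.round(o['tcp_rot'],4),o['finger_gap'],o['contact_force'])
P=arm.camera_params('wrist');im,d=arm.camera('wrist');save('w2.png',im);np.savez('w2.npz',im=im,d=d)
X=cloud('wrist',d,P);Z=X[...,2]
t=o['tcp_pos']
m=(abs(Z-(t[2]-.017+.044))<.008)&(abs(X[...,0]-t[0])<.04)&(abs(X[...,1]-t[1])<.04)
print(m.sum(),np.nanmedian(X[m],0),rectfit('wrist',m,t[2]+.027,P)) if m.sum() else 0
im,d=arm.camera('top');save('t2.png',im[120:330,180:420]);np.savez('t2.npz',im=im,d=d)
E
```

```text
4.5 [0.43418588 0.20050185 0.25622117] [[-1.5e-03  1.8e-03  1.0e+00]
 [-7.0e-04  1.0e+00 -1.8e-03]
 [-1.0e+00 -7.0e-04 -1.5e-03]] 0.05410730685882229 [ 0.50773372 -0.24176294 -0.65732097]
11007 [0.43363385 0.2054097  0.28162092] [434.2 203.5  53.8  83.6  87.6]
```

View pics/w2.png

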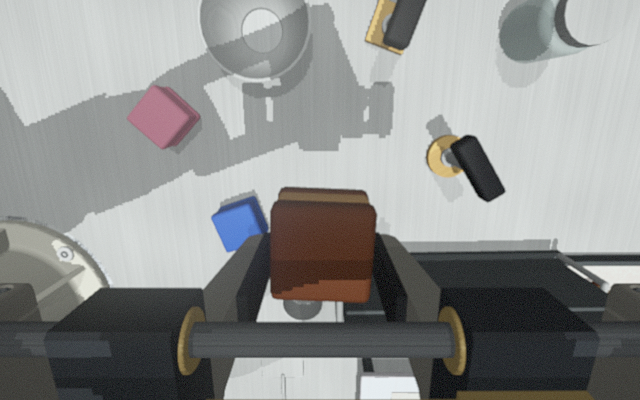

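```bash
cat > held.py <<'E'
from meas import *
def edges(im,d,P,x0,y0,zt,brown,hw=.027,flen=.018,cam='wrist'):
    # project expected edges, search brown transition along normal directions, fit lines
    res={}
    g=brown(im).astype(np.float32); g=cv2.GaussianBlur(g,(0,0),1.0)
    for name,n,t in(('x-',(-1,0),(0,1)),('x+',(1,0),(0,1)),('y-',(0,-1),(1,0)),('y+',(0,1),(1,0))):
        pts=[]
        for s in np.linspace(-flen,flen,25):
            q=np.arange(-.012,.0121,.0005)
            pr=np.array([proj(cam,[x0+n[0]*(hw+a)+t[0]*s,y0+n[1]*(hw+a)+t[1]*s,zt],P) for a in q]).astype(np.float32)
            v=cv2.remap(g,pr[:,1][None],pr[:,0][None],cv2.INTER_LINEAR)[0]
            k=np.where((v[:-1]>=.5)&(v[1:]<.5))[0]
            if len(k)==1:
                k=k[0];a=q[k]+.0005*(v[k]-.5)/(v[k]-v[k+1]+1e-9);pts.append((s,hw+a))
        if len(pts)>6:
            pts=np.array(pts);med=np.median(pts[:,1]);pts=pts[abs(pts[:,1]-med)<.003]
            p=np.polyfit(pts[:,0],pts[:,1],1);r=pts[:,1]-np.polyval(p,pts[:,0])
            sl=p[0]*(-1 if name in('x+',) else 1)
            # yaw (ccw): x+ : dx/dy=-tan ; x-: dist=-dx => +tan ; y+: dy/dx=+ ; y-: -
            yaw={'x+':-p[0],'x-':p[0],'y+':p[0],'y-':-p[0]}[name]
            res[name]=(round(1000*np.polyval(p,0),2),round(np.degrees(yaw),2),len(pts),round(1000*r.std(),2))
        else: res[name]=len(pts)
    return res
E
python3 - <<'E'
from held import *
D=np.load('w2.npz');im,d=D['im'],D['d'];P=arm.camera_params('wrist');t=arm.get_obs()['tcp_pos']
print(im[230,320],im[285,320],im[303,340],im[250,262],im[195,320],im[305,300])
br=lambda im:(im[...,0].astype(int)>im[...,2]+20)&(im[...,0]>im[...,1]*1.45)
save('b.png',np.repeat(br(im)[...,None]*255,3,2).astype(np.uint8))
print(edges(im,d,P,t[0],t[1],t[2]+.027,br))
X=cloud('wrist',d,P)
for r in (205,215,240,270,290,298):print(r,X[r,320])
E
```

```text
[85 56 42] [116  71  48] [190 195 193] [52 51 54] [117  97  73] [95 96 97]
{'x-': (np.float64(24.67), np.float64(-2.98), 20, np.float64(0.69)), 'x+': (np.float64(25.38), np.float64(-1.73), 25, np.float64(0.24)), 'y-': (np.float64(23.65), np.float64(-3.28), 25, np.float64(0.3)), 'y+': (np.float64(23.8), np.float64(7.5), 13, np.float64(0.87))}
205 [0.43311309 0.22772354 0.27853814]
215 [0.43311615 0.22331282 0.28094549]
240 [0.43308199 0.21035661 0.28166387]
270 [0.43302639 0.19338188 0.28101378]
290 [0.43299264 0.1818306  0.28117982]
298 [0.43297744 0.17699595 0.28109076]
```

View pics/b.png

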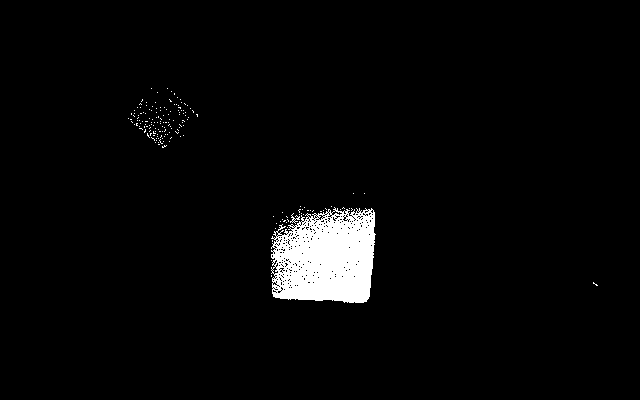

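Request:
jog_arm(
  motion=[
    [[0, -0.5, 0, 0], [0, -1.5, -0.1, 0], [0, -2.7, -0.2, 0], [0, -3.9, -0.3, 0], [0, -5.1, -0.4, 0], [0, -6.3, -0.5, 0], [0, -7.5, -0.5, 0], [0, -8.7, -0.5, 0], [0, -9.9, -0.5, 0], [0, -11.1, -0.5, 0], [0, -12.3, -0.5, 0], [0, -13.3, -0.5, 0], [0, -14.1, -0.5, 0], [0, -14.7, -0.5, 0], [0, -15, -0.5, 0], [0, -15, -0.5, 0], [0, -15, -0.5, 0], [0, -15, -0.5, 0]],
  ],
)

```text
time_s: 6.1
tcp_pos: [0.4189, -0.248, 0.2568]
tcp_rot: [[-0.001, 0.001, 1.0], [0.001, 1.0, -0.001], [-1.0, 0.001, -0.001]]
contact_force: [0.7, -0.1, -1.0]
finger_gap: 0.0545
```

```bash
python3 - <<'E'
from meas import *
o=arm.get_obs();print(o['time_s'],o['tcp_pos'],np.round(o['tcp_rot'],4),o['finger_gap'],o['contact_force'],o['qpos'])
P=arm.camera_params('wrist');im,d=arm.camera('wrist');save('w3.png',im);np.savez('w3.npz',im=im,d=d)
print(P['orientation'],P['origin'])
X=cloud('wrist',d,P);Z=X[...,2]
t=o['tcp_pos']
m=(abs(Z-(t[2]-.017+.044))<.008)&(abs(X[...,0]-t[0])<.04)&(abs(X[...,1]-t[1])<.04)
E
```

```text
6.1 [ 0.41891194 -0.24802039  0.25675541] [[-8.0e-04  1.3e-03  1.0e+00]
 [ 9.0e-04  1.0e+00 -1.3e-03]
 [-1.0e+00  9.0e-04 -8.0e-04]] 0.05450005336224284 [ 0.66373968 -0.11656648 -0.99056137] [-5.37922829e-01  8.18070054e-02  1.85412693e+00  3.94507599e-04
  1.20679146e+00 -5.36723577e-01]
[[ 9.99997409e-01  9.73993206e-04  2.05739112e-03]
 [-1.49749649e-03  9.62198880e-01  2.72343667e-01]
 [-1.71435855e-03 -2.72346042e-01  9.62197846e-01]] [ 0.41881252 -0.17252115  0.43888662]
```

View pics/w3.png

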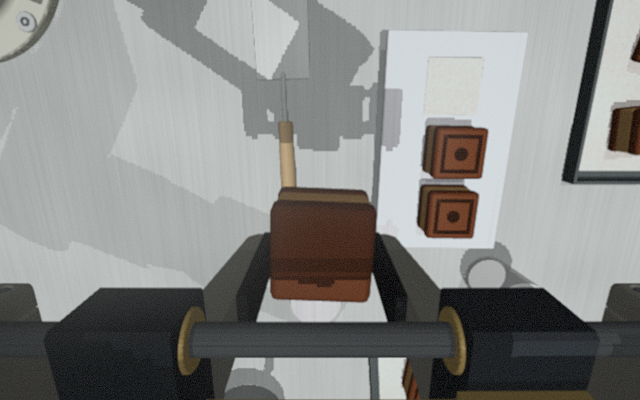

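```bash
python3 - <<'E'
from held import *
D=np.load('w3.npz');im,d=D['im'],D['d'];P=arm.camera_params('wrist');t=arm.get_obs()['tcp_pos']
i=im.astype(int)
print('paper',im[86,455],'shelf',im[50,400],im[150,400],im[86,500])
br=lambda im:(im[...,0].astype(int)>im[...,2]+14)&(im[...,0]>im[...,1]*1.3)
X=cloud('wrist',d,P)
print('held',edges(im,d,P,t[0],t[1],t[2]+.027,br))
pp=lambda im:(im[...,0].astype(int)-im[...,2]>-1)
pp=lambda im: cv2.GaussianBlur(im[...,0].astype(np.float32)-im[...,2].astype(np.float32),(0,0),1.2)>PT
a=i[86,440:470].mean(0);b=i[86,495:510].mean(0);print(a,b);PT=((a[0]-a[2])+(b[0]-b[2]))/2
s=at_z('wrist',(86,455),.05,P);print(s);print('slot',edges(im,d,P,s[0],s[1],.05,pp,hw=.030,flen=.022))
for px in((152,460),(215,452)):
    s=at_z('wrist',px,.094,P);print(s);print('mk',edges(im,d,P,s[0],s[1],.094,br))
# shelf edges by brightness
sh=lambda im: cv2.cvtColor(im,cv2.COLOR_RGB2GRAY)>205
print(cv2.cvtColor(im,cv2.COLOR_RGB2GRAY)[50,370:400:3],cv2.cvtColor(im,cv2.COLOR_RGB2GRAY)[50,515:540:3])
E
```

```text
paper [208 211 207] shelf [210 216 220] [211 217 220] [210 216 220]
held {'x-': (np.float64(26.1), np.float64(-2.77), 25, np.float64(0.18)), 'x+': (np.float64(25.21), np.float64(-3.11), 25, np.float64(0.29)), 'y-': (np.float64(23.38), np.float64(-2.3), 25, np.float64(0.15)), 'y+': (np.float64(28.99), np.float64(4.07), 13, np.float64(0.48))}
[209.7 213.3 209.2] [209.33333333 215.8        219.13333333]
[ 0.56532162 -0.15380813  0.05      ]
slot {'x-': (np.float64(32.7), np.float64(-0.46), 25, np.float64(0.24)), 'x+': (np.float64(27.53), np.float64(-0.12), 25, np.float64(0.24)), 'y-': (np.float64(31.0), np.float64(-1.49), 25, np.float64(0.34)), 'y+': (np.float64(30.09), np.float64(-0.08), 25, np.float64(0.2))}
[ 0.56074471 -0.22028814  0.094     ]
mk {'x-': (np.float64(28.17), np.float64(-3.11), 19, np.float64(0.25)), 'x+': (np.float64(24.75), np.float64(-1.17), 25, np.float64(0.16)), 'y-': (np.float64(27.25), np.float64(2.13), 8, np.float64(0.11)), 'y+': (np.float64(25.22), np.float64(-3.08), 25, np.float64(0.47))}
[ 0.55966615 -0.28845011  0.094     ]
mk {'x-': 5, 'x+': (np.float64(24.88), np.float64(-1.02), 25, np.float64(0.18)), 'y-': (np.float64(25.46), np.float64(-2.68), 25, np.float64(0.27)), 'y+': (np.float64(28.41), np.float64(-4.37), 9, np.float64(0.54))}
[132 162 192 144 118 111 208 212 213 213] [212 213 214 211 190 191 184 190 191]
```

```bash
python3 - <<'E'
from held import *
D=np.load('top0.npz');im,d=D['im'],D['d'];P=arm.camera_params('top')
def E(n,x,y,z,f,hw=.027,fl=.018):
    r=edges(im,d,P,x,y,z,f,hw,fl,'top');print(n,{k:(tuple(map(float,v)) if not isinstance(v,int) else v) for k,v in r.items()})
    if all(not isinstance(v,int) for v in r.values()): print('   ctr',round(x*1000+(r['x+'][0]-r['x-'][0])/2,1),round(y*1000+(r['y+'][0]-r['y-'][0])/2,1))
br=lambda im:(im[...,0].astype(int)>im[...,2]+14)&(im[...,0]>im[...,1]*1.3)
E('plain',.434,.201,.044,br);E('a',.5595,-.218,.094,br);E('b',.5595,-.2855,.094,br)
i=im.astype(int);print(i[176,360],i[160,347],i[190,370])
df=lambda im:cv2.GaussianBlur(im[...,0].astype(np.float32)-im[...,2],(0,0),.6)
a=df(im)[170:180,355:364].mean();b=df(im)[158:162,350:400].mean();print(a,b)
E('slot',.5595,-.150,.05,lambda im:df(im)>(a+b)/2,.03,.022)
blue=lambda im:im[...,2].astype(int)>im[...,0]+60
D3=np.load('w3.npz')
E2=cv2.resize(im[145:205,335:425],None,fx=8,fy=8,interpolation=cv2.INTER_CUBIC);save('t0s.png',E2)
save('w3s.png',cv2.resize(D3['im'][20:260,360:540],None,fx=2.5,fy=2.5,interpolation=cv2.INTER_CUBIC))
E
```

```text
plain {'x-': (25.27, -0.13, 25.0, 0.03), 'x+': (27.87, -3.46, 23.0, 0.58), 'y-': (28.43, -0.65, 25.0, 0.27), 'y+': (27.14, -6.36, 25.0, 0.65)}
   ctr 435.3 200.4
a {'x-': (27.48, 0.29, 25.0, 0.76), 'x+': (27.88, 0.16, 25.0, 0.06), 'y-': (26.25, -0.62, 25.0, 0.03), 'y+': (26.24, -0.69, 25.0, 0.11)}
   ctr 559.7 -218.0
b {'x-': (27.95, 0.4, 25.0, 0.12), 'x+': (27.79, 1.27, 25.0, 0.44), 'y-': (27.89, -0.72, 25.0, 0.04), 'y+': (28.04, -1.05, 25.0, 0.14)}
   ctr 559.4 -285.4
[157 158 150] [157 161 163] [156 161 162]
6.7866216 -6.035205
slot {'x-': (27.23, -0.13, 25.0, 0.05), 'x+': (33.58, 0.15, 25.0, 0.07), 'y-': (34.24, 0.16, 11.0, 0.27), 'y+': (27.01, -0.19, 25.0, 0.06)}
   ctr 562.7 -153.6
```

View pics/t0s.png

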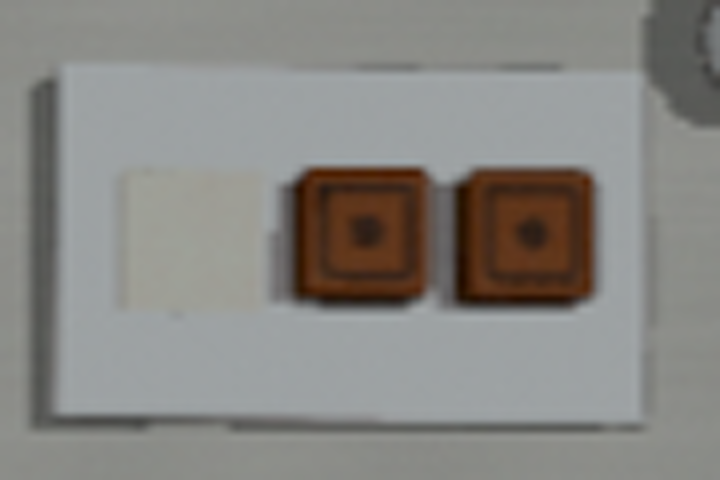

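View pics/w3s.png

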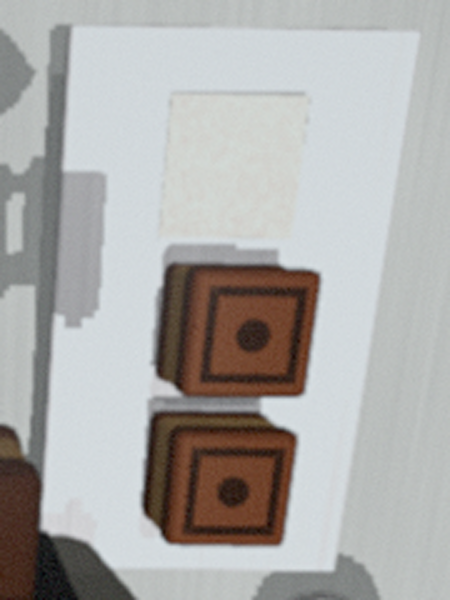

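```bash
python3 - <<'E'
from held import *
P=arm.camera_params('top')
print('top a,b',at_z('top',(173.5,380.3),.094,P),at_z('top',(173.6,400.9),.094,P))
# paper corners top zoom
for z in((122,170),(265,170),(262,310),(120,308)): print(' paper',at_z('top',(145+z[1]/8-.5,335+z[0]/8-.5),.05,P)[:2])
for z in((60,65),(645,72),(643,422),(55,415)): print(' shelf',at_z('top',(145+z[1]/8-.5,335+z[0]/8-.5),.05,P)[:2])
P=arm.camera_params('wrist')
print('wrist a,b',at_z('wrist',(153.6,460.4),.094,P),at_z('wrist',(216,452.8),.094,P))
for z in((172,93),(309,97),(293,240),(161,234)): print(' paper',at_z('wrist',(20+z[1]/2.5-.3,360+z[0]/2.5-.3),.05,P)[:2])
for z in((71,25),(418,32),(333,570)): print(' shelf',at_z('wrist',(20+z[1]/2.5-.3,360+z[0]/2.5-.3),.05,P)[:2])
E
```

```text
top a,b [ 0.56109324 -0.22061491  0.094     ] [ 0.56080476 -0.28836651  0.094     ]
 paper [ 0.59222087 -0.1239856 ]
 paper [ 0.59225893 -0.18430208]
 paper [ 0.53309022 -0.18258619]
 paper [ 0.53395052 -0.12282872]
 shelf [ 0.63671133 -0.09807651]
 shelf [ 0.63415871 -0.34593748]
 shelf [ 0.48578533 -0.34308282]
 shelf [ 0.48897071 -0.09532001]
wrist a,b [ 0.56133895 -0.22193352  0.094     ] [ 0.56065354 -0.28959195  0.094     ]
 paper [ 0.53365017 -0.1240691 ]
 paper [ 0.59286934 -0.12563691]
 paper [ 0.59336123 -0.18554498]
 paper [ 0.53369451 -0.18293115]
 shelf [ 0.48880063 -0.09739487]
 shelf [ 0.63579425 -0.09997343]
 shelf [ 0.63361824 -0.34656127]
```

Request:
jog_arm(
  motion=[
    [[0, 0.4, 0.6, -0.1], [0, 1.1, 1.7, -0.36], [0, 1.8, 2.8, -0.36], [0, 2.5, 3.9, -0.36], [0.5, 3.08, 4.6, -0.36], [1.2, 3.08, 4.78, -0.36], [2.2, 3.08, 4.78, -0.36], [3.2, 3.08, 4.78, -0.36], [3.9, 3.08, 4.78, -0.36], [4.2, 3.08, 4.78, -0.36], [4.2, 3.08, 4.78, -0.36], [4.2, 3.08, 4.78, -0.36], [4.2, 3.08, 4.78, -0.36]],
  ],
)

```text
time_s: 7.23
tcp_pos: [0.5638, -0.157, 0.1329]
tcp_rot: [[0.002, -0.03, 1.0], [-0.001, 1.0, 0.03], [-1.0, -0.001, 0.002]]
contact_force: [-0.3, -0.2, -1.4]
finger_gap: 0.0541
```

```bash
python3 - <<'E'
from held import *
o=arm.get_obs();print(o['time_s'],o['tcp_pos'],np.round(o['tcp_rot'],4),o['finger_gap'],o['contact_force'],o['qpos'])
P=arm.camera_params('wrist');im,d=arm.camera('wrist');save('w4.png',im);np.savez('w4.npz',im=im,d=d)
t=o['tcp_pos'];br=lambda im:(im[...,0].astype(int)>im[...,2]+14)&(im[...,0]>im[...,1]*1.3)
print('held',edges(im,d,P,t[0],t[1],t[2]+.027,br))
im,d=arm.camera('side');save('s4.png',cv2.resize(im[150:300,290:440],None,fx=4,fy=4,interpolation=cv2.INTER_CUBIC))
E
```

```text
7.2333 [ 0.56381067 -0.1569872   0.13286022] [[ 2.300e-03 -2.990e-02  9.996e-01]
 [-6.000e-04  9.996e-01  2.990e-02]
 [-1.000e+00 -7.000e-04  2.300e-03]] 0.054146828744760164 [-0.31233009 -0.21387042 -1.36675567] [-2.74160609e-01  3.64885229e-01  1.78517861e+00  6.86646553e-05
  9.89121512e-01 -3.04099400e-01]
held {'x-': (np.float64(25.76), np.float64(-3.45), 23, np.float64(0.41)), 'x+': (np.float64(25.07), np.float64(-1.57), 25, np.float64(0.35)), 'y-': (np.float64(36.14), np.float64(1.41), 23, np.float64(0.28)), 'y+': (np.float64(29.18), np.float64(6.32), 8, np.float64(0.14))}
```

View pics/w4.png

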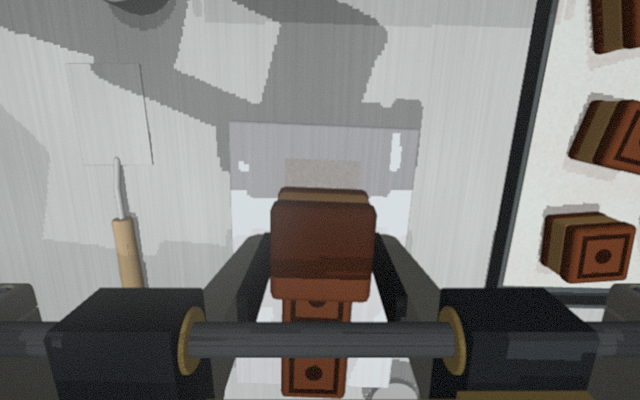

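View pics/s4.png

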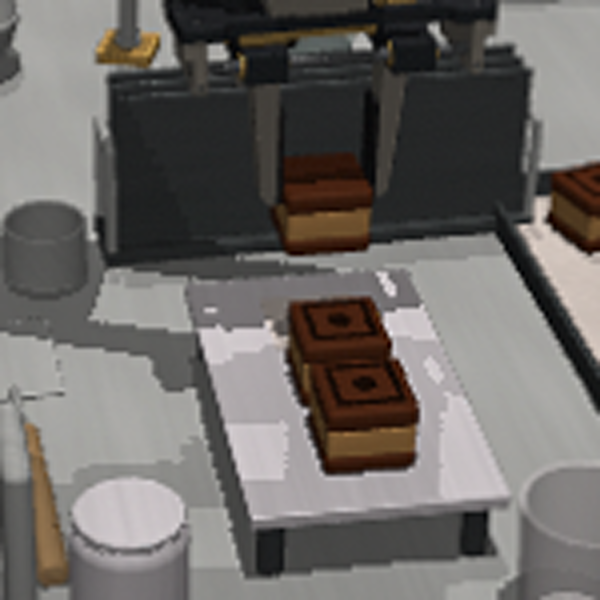

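```bash
cat > avg.py <<'E'
from h import *
def avg(n=6):
    L=[]
    for _ in range(n):
        arm.camera('top');o=arm.get_obs();L.append(np.r_[o['tcp_pos']*1000,o['tcp_rot'][1,2]*57.3,o['tcp_rot'][0,0]*57.3,o['tcp_rot'][1,0]*57.3,o['contact_force'],o['finger_gap']*1000])
    L=np.array(L);print('mean xyz,yawz,tiltx,tilty,F,gap',np.round(L.mean(0),2));print('std',np.round(L.std(0),2),o['time_s'])
    return L.mean(0)
if __name__=='__main__': avg()
E
python3 avg.py
```

```text
mean xyz,yawz,tiltx,tilty,F,gap [ 5.6318e+02 -1.5719e+02  1.3212e+02  1.6900e+00  8.0000e-02 -2.0000e-02
  3.0000e-02  2.0000e-02 -8.7000e-01  5.4020e+01]
std [0.27 0.05 0.4  0.   0.04 0.01 0.7  0.5  0.41 0.16] 7.6333
```

Request:
jog_arm(
  motion=[
    [[0, 0.04, -0.03, 0], [0.5, 0.04, -0.03, 0], [1.1, 0.04, -0.03, 0], [1.6, 0.04, -0.03, 0], [1.9, 0.04, -0.03, 0], [2.05, 0.04, -0.03, 0], [2.12, 0.04, -0.03, 0], [2.12, 0.04, -0.03, 0], [2.12, 0.04, -0.03, 0]],
  ],
)

```text
time_s: 8.38
tcp_pos: [0.5623, -0.156, 0.0682]
tcp_rot: [[0.001, -0.03, 1.0], [-0.0, 1.0, 0.03], [-1.0, -0.0, 0.001]]
contact_force: [1.4, -0.2, -0.1]
finger_gap: 0.0539
```

```bash
python3 - <<'E'
from avg import *
avg(4)
im,d=arm.camera('side');save('s5.png',cv2.resize(im[150:300,290:440],None,fx=4,fy=4,interpolation=cv2.INTER_CUBIC))
im,d=arm.camera('wrist');save('w5.png',im)
E
```

```text
mean xyz,yawz,tiltx,tilty,F,gap [ 5.6226e+02 -1.5595e+02  6.8140e+01  1.7000e+00  6.0000e-02 -2.0000e-02
 -3.0000e-02  1.8000e-01 -1.2100e+00  5.4000e+01]
std [0.08 0.03 0.07 0.   0.01 0.   0.4  0.4  0.16 0.23] 8.5833
```

View pics/s5.png

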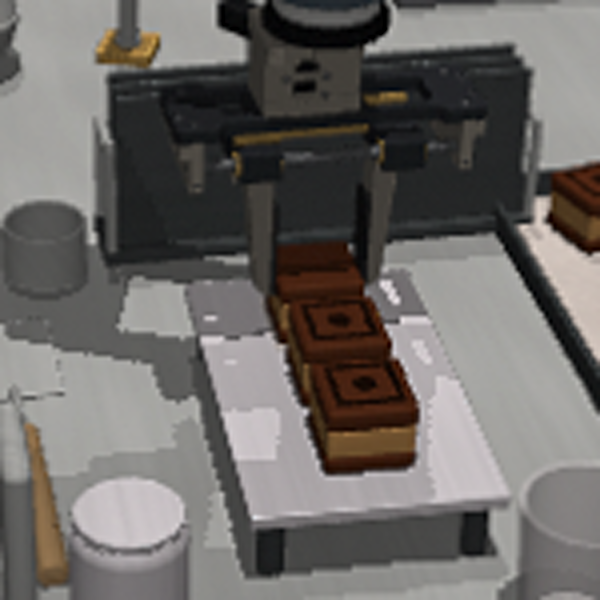

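View pics/w5.png

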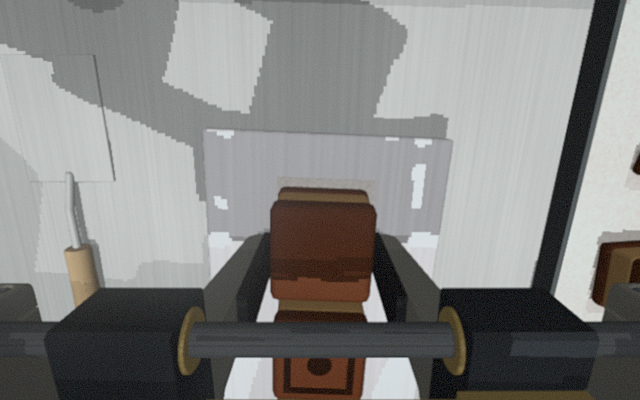

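Request:
jog_arm(
  motion=[
    [[0.01, 0, 0, 0], [0.02, 0, 0, 0], [0.02, 0, 0, 0], [0.02, 0, 0, 0]],
  ],
)

```text
time_s: 9.02
tcp_pos: [0.562, -0.1559, 0.0675]
tcp_rot: [[0.0, -0.03, 1.0], [-0.0, 1.0, 0.03], [-1.0, -0.0, 0.0]]
contact_force: [-0.5, -0.2, 5.7]
finger_gap: 0.054
```

Request:
jog_arm(
  motion=[
    [[0, 0, 0, 0], [0, 0, 0, 0], [0, 0, 0, 0], [0, 0, 0, 0], [0, 0, 0, 0]],
  ],
  fingers=80,
)

```text
time_s: 9.43
tcp_pos: [0.5617, -0.1558, 0.0668]
tcp_rot: [[-0.0, -0.03, 1.0], [0.0, 1.0, 0.03], [-1.0, 0.0, -0.0]]
contact_force: [-0.3, -0.0, -0.1]
finger_gap: 0.08
```

Request:
jog_arm(
  motion=[
    [[-0.3, 0, 0, 0], [-1, 0, 0, 0], [-2, 0, 0, 0], [-3, 0, 0, 0], [-4, 0, 0, 0], [-5, 0.5, 0, 0], [-5.5, 1.5, 0, 0], [-5.5, 2.2, 0, 0], [-5.5, 2.5, 0, 0], [-5.5, 2.5, 0, 0], [-5.5, 2.5, 0, 0]],
  ],
)

```text
time_s: 10.35
tcp_pos: [0.5592, -0.081, 0.2316]
tcp_rot: [[-0.001, -0.031, 1.0], [-0.0, 1.0, 0.031], [-1.0, -0.0, -0.001]]
contact_force: [0.2, -0.0, -0.3]
finger_gap: 0.08
```

```bash
python3 - <<'E'
from held import *
o=arm.get_obs();print(o['time_s'],o['tcp_pos'],np.round(o['tcp_rot'],4),o['contact_force'])
P=arm.camera_params('wrist');im,d=arm.camera('wrist');save('w6.png',im);np.savez('w6.npz',im=im,d=d)
im,d=arm.camera('top');np.savez('t6.npz',im=im,d=d);save('t6.png',cv2.resize(im[135:235,320:440],None,fx=6,fy=6,interpolation=cv2.INTER_CUBIC))
E
```

```text
10.35 [ 0.55919245 -0.08098697  0.23164703] [[-8.000e-04 -3.090e-02  9.995e-01]
 [-4.000e-04  9.995e-01  3.090e-02]
 [-1.000e+00 -4.000e-04 -8.000e-04]] [ 0.24717707 -0.03872582 -0.30614005]
```

View pics/w6.png

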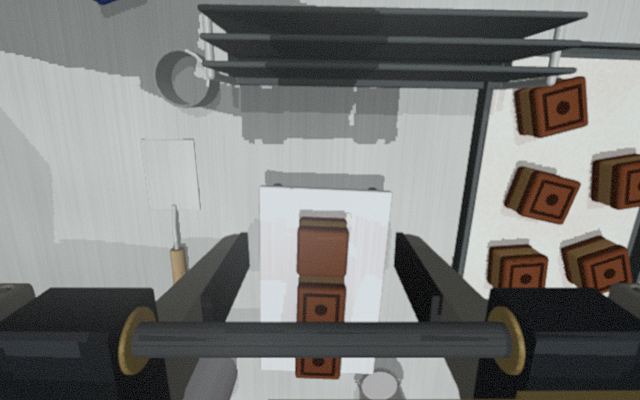

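View pics/t6.png

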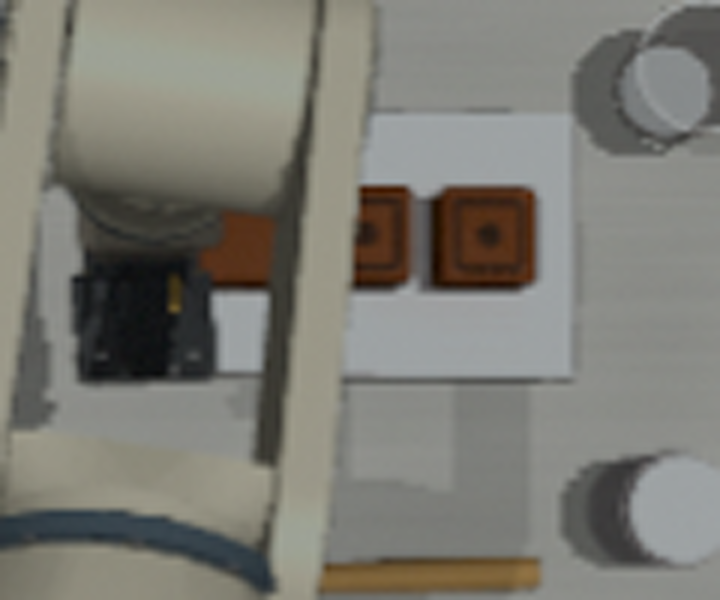

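```bash
python3 - <<'E'
from held import *
D=np.load('w6.npz');im=D['im']
save('w6z.png',cv2.resize(im[180:390,250:400],None,fx=4,fy=2.8,interpolation=cv2.INTER_CUBIC))
save('w6y.png',cv2.resize(im[205:330,280:366],None,fx=6,fy=4.7,interpolation=cv2.INTER_CUBIC))
E
```

```text
(no output)
```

View pics/w6y.png

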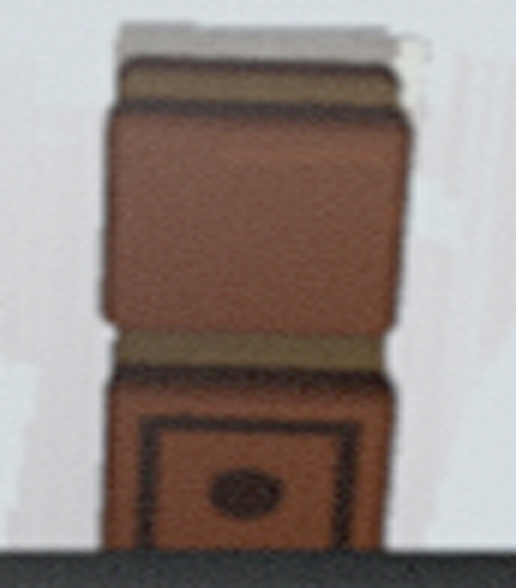

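```bash
python3 - <<'E'
from held import *
P=arm.camera_params('wrist')
for n,z in(('pl',(109,120)),('pr',(411,125)),('bl',(101,315)),('br',(399,318)),('al',(107,395)),('ar',(394,398)),('al2',(105,545)),('ar2',(385,545)),('adot',(246,493)),('top',(260,107)),('bot',(260,330)),('atop',(260,378))):
    print(n,np.round(1000*at_z('wrist',(205+z[1]/4.7-.4,280+z[0]/6-.4),.094,P)[:2],1))
E
```

```text
pl [ 535.9 -130.5]
pr [ 587.  -130.1]
bl [ 534.9 -177.2]
br [ 587.2 -176.4]
al [ 536.2 -197.4]
ar [ 587.3 -196.6]
al2 [ 536.2 -237. ]
ar2 [ 587.6 -235.4]
adot [ 561.7 -222.2]
top [ 561.3 -126.7]
bot [ 562.9 -180.1]
atop [ 563.3 -192.2]
```

Request:
jog_arm(
  motion=[
    [[-0.2, 1, 0, 0], [-0.5, 2.2, -0.1, 0.5], [-0.7, 3.5, -0.2, 1], [-0.7, 4.8, -0.3, 1.5], [-0.7, 6.1, -0.4, 2], [-0.7, 7.4, -0.5, 2.5], [-0.7, 8.7, -0.6, 3], [-0.7, 10, -0.7, 3.5], [-0.7, 11.3, -0.8, 4], [-0.7, 12.5, -0.9, 4.04], [-0.7, 13.5, -1, 4.04], [-0.7, 14.3, -1.1, 4.04], [-0.7, 14.76, -1.1, 4.04], [-0.7, 14.76, -1.1, 4.04], [-0.7, 14.76, -1.1, 4.04], [-0.7, 14.76, -1.1, 4.04], [-0.7, 14.76, -1.1, 4.04]],
  ],
  fingers=60,
)

```text
time_s: 11.87
tcp_pos: [0.514, 0.3591, 0.2529]
tcp_rot: [[-0.0, 0.319, 0.948], [-0.001, 0.948, -0.319], [-1.0, -0.001, 0.0]]
contact_force: [-0.3, 0.9, -0.1]
finger_gap: 0.0603
```

```bash
python3 - <<'E'
from held import *
o=arm.get_obs();print(o['time_s'],o['tcp_pos'],np.round(o['tcp_rot'],4),o['contact_force'],o['qpos'])
P=arm.camera_params('wrist');im,d=arm.camera('wrist');save('w7.png',im);np.savez('w7.npz',im=im,d=d)
X=cloud('wrist',d,P);Z=X[...,2];t=o['tcp_pos']
m=(Z>.085)&(Z<.115)&(im.max(-1)<90)&(np.hypot(X[...,0]-t[0],X[...,1]-t[1])<.07)
print('bar',m.sum(),np.nanmedian(X[m],0),rectfit('wrist',m,.104,P))
im,d=arm.camera('top');np.savez('t7.npz',im=im,d=d);save('t7.png',cv2.resize(im[145:205,335:425],None,fx=8,fy=8,interpolation=cv2.INTER_CUBIC))
E
```

```text
11.8667 [0.51396904 0.35914794 0.2529331 ] [[-1.000e-04  3.189e-01  9.478e-01]
 [-6.000e-04  9.478e-01 -3.189e-01]
 [-1.000e+00 -6.000e-04  1.000e-04]] [-0.25199369  0.86817565 -0.13275505] [ 6.07749811e-01  3.13986313e-01  1.57254189e+00 -4.24755929e-04
  1.25545168e+00  9.32424762e-01]
bar 1502 [0.51534885 0.36609325 0.1028407 ] [515.1 364.4  69.8  21.9  70.9]
```

View pics/w7.png

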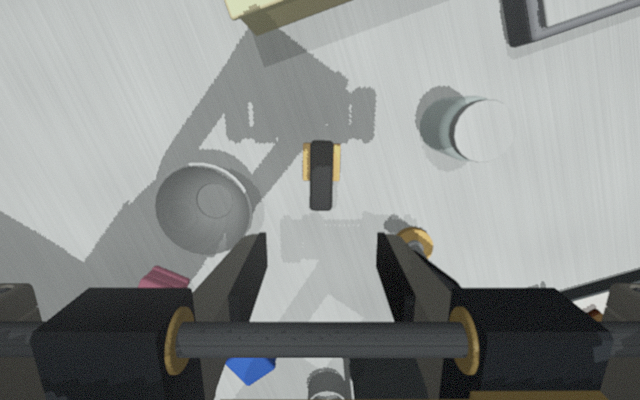

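View pics/t7.png

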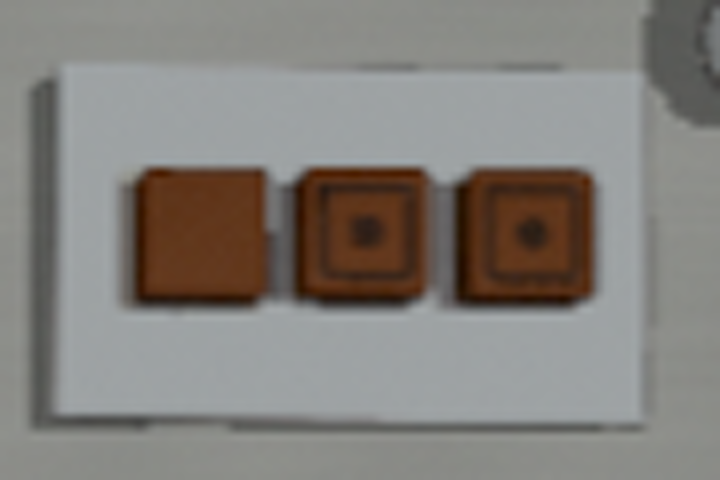

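```bash
python3 - <<'E'
from held import *
D=np.load('w7.npz');im=D['im']
P=arm.camera_params('wrist');o=arm.get_obs();t=o['tcp_pos'];R=o['tcp_rot']
save('w7z.png',cv2.resize(im[125:225,280:365],None,fx=7,fy=6,interpolation=cv2.INTER_CUBIC))
lm=arm.landmark_of('square_stamp_handle','wrist')
for l in lm[:3]:
    X=at_z('wrist',l['pixel'],.092,P);print(l['pixel'],l['score'],X,(X-t)@R)
E
```

```text
[175.1, 320.4] 0.74 [0.51404196 0.36336512 0.092     ] [ 0.16111211  0.00375241 -0.00112079]
```

View pics/w7z.png

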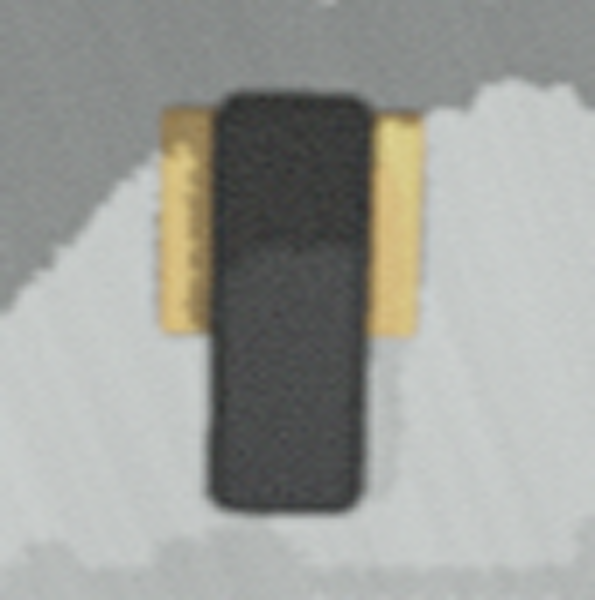

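```bash
python3 - <<'E'
from held import *
P=arm.camera_params('wrist');o=arm.get_obs();t=o['tcp_pos'];R=o['tcp_rot']
def q(x,y,z):
    X=at_z('wrist',(125+y/6-.4,280+x/7-.4),z,P);return X,((X-t)@R)[1:]*1000
for n,x,y,z in(('t',292,93,.104),('b',287,514,.104),('lt',213,150,.104),('rt',373,150,.104),('lb',208,450,.104),('rb',365,450,.104),('h lt',161,112,.012),('h rt',427,115,.012),('h lb',157,334,.012),('h rb',418,338,.012)):
    X,y=q(x,y,z);print(n,X.round(4),y.round(2))
E
```

```text
t [0.5268 0.3987 0.104 ] [41.06 -0.14]
b [0.5032 0.3308 0.104 ] [-30.84  -0.89]
lt [0.5133 0.3934 0.104 ] [ 31.8  -11.24]
rt [0.5346 0.3863 0.104 ] [31.8  11.24]
lb [0.4959 0.3453 0.104 ] [-19.36 -12.45]
rb [0.5177 0.338  0.104 ] [-19.36  10.54]
h lt [0.5003 0.3933 0.012 ] [ 27.53 -23.59]
h rt [0.5451 0.3776 0.012 ] [26.91 23.93]
h lb [0.4838 0.3489 0.012 ] [-19.82 -25.05]
h rb [0.5291 0.3328 0.012 ] [-20.7   23.02]
```

Request:
jog_arm(
  motion=[
    [[0.8, 0.12, -0.02, 0.2], [1.9, 0.12, -0.02, 0.2], [3, 0.12, -0.02, 0.2], [4, 0.12, -0.02, 0.2], [4.8, 0.12, -0.02, 0.2], [5.4, 0.12, -0.02, 0.2], [5.7, 0.12, -0.02, 0.2], [5.72, 0.12, -0.02, 0.2], [5.72, 0.12, -0.02, 0.2], [5.72, 0.12, -0.02, 0.2]],
  ],
)

```text
time_s: 12.85
tcp_pos: [0.5149, 0.3648, 0.0828]
tcp_rot: [[0.002, 0.334, 0.943], [0.001, 0.943, -0.334], [-1.0, 0.002, 0.001]]
contact_force: [-0.3, 0.2, -0.6]
finger_gap: 0.0601
```

```bash
python3 - <<'E'
from h import *
o=arm.get_obs();print(o['time_s'],o['tcp_pos'],np.round(o['tcp_rot'],4),o['contact_force'])
im,d=arm.camera('wrist');save('w8.png',im)
im,d=arm.camera('side');save('s8.png',cv2.resize(im[80:230,240:440],None,fx=4,fy=4,interpolation=cv2.INTER_CUBIC))
E
```

```text
12.85 [0.5149236  0.36482098 0.08281561] [[ 0.0016  0.3341  0.9425]
 [ 0.0012  0.9425 -0.3341]
 [-1.      0.0016  0.0011]] [-0.29687867  0.23809601 -0.58069181]
```

View pics/w8.png

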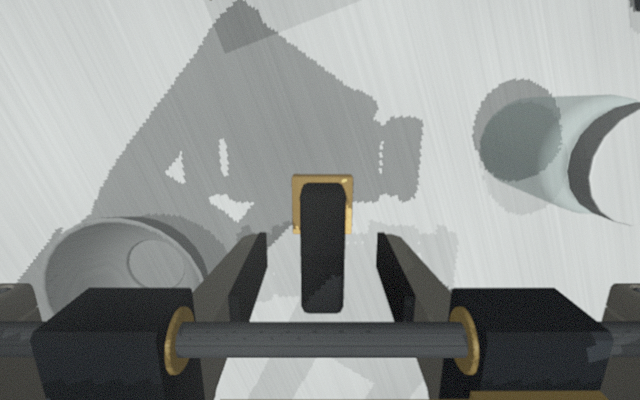

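View pics/s8.png

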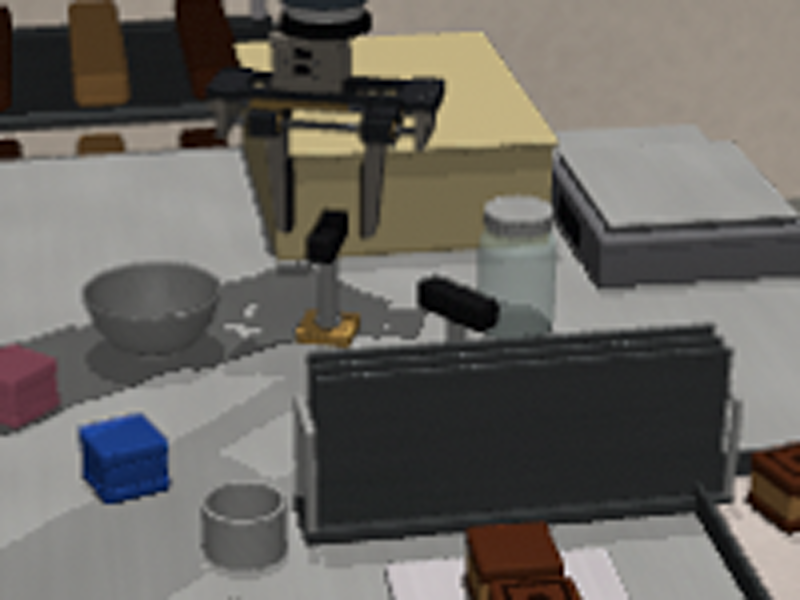

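```bash
python3 - <<'E'
from avg import *
a=avg(3)
P=arm.camera_params('wrist');o=arm.get_obs();t=o['tcp_pos'];R=o['tcp_rot']
for px in((183,322.5),(312,322.5),(250,301.5),(250,344.5),(200,302),(200,346),(295,301.5),(295,343.5)):
    X=at_z('wrist',px,.104,P);print(px,((X-t)@R)[1:]*1000)
E
```

```text
mean xyz,yawz,tiltx,tilty,F,gap [ 5.1462e+02  3.6479e+02  8.2570e+01 -1.9130e+01  9.0000e-02  6.0000e-02
 -3.9000e-01  5.0000e-02  2.5000e-01  5.9900e+01]
std [0.13 0.08 0.19 0.   0.01 0.01 0.19 0.54 0.28 0.1 ] 13.1
(183, 322.5) [38.07665573  0.5528543 ]
(312, 322.5) [-34.52769363   0.61895707]
(250, 301.5) [  2.4443911  -10.30526494]
(250, 344.5) [ 2.43953873 11.99476127]
(200, 302) [29.41858566 -9.62115876]
(200, 346) [29.41507843 12.23317024]
(295, 301.5) [-23.96452786 -10.7341788 ]
(295, 343.5) [-23.97061302  11.95328832]
```

Request:
jog_arm(
  motion=[
    [[0.05, 0.05, 0.02, 0.05], [0.05, 0.05, 0.02, 0.05], [0.05, 0.05, 0.02, 0.05]],
  ],
)

```text
time_s: 13.35
tcp_pos: [0.5151, 0.3657, 0.0799]
tcp_rot: [[0.0, 0.338, 0.941], [0.0, 0.941, -0.338], [-1.0, 0.0, 0.0]]
contact_force: [-1.1, 0.1, -0.3]
finger_gap: 0.0603
```

Request:
jog_arm(
  motion=[
    [[0, 0, 0, 0], [0, 0, 0, 0], [0, 0, 0, 0], [0, 0, 0, 0], [0, 0, 0, 0], [0, 0, 0, 0], [0, 0, 0, 0], [0, 0, 0, 0]],
  ],
  fingers=15,
  grip_force=40,
)

```text
time_s: 14.02
tcp_pos: [0.5152, 0.3655, 0.0799]
tcp_rot: [[0.0, 0.338, 0.941], [-0.0, 0.941, -0.338], [-1.0, 0.0, 0.0]]
contact_force: [1.2, -0.6, -0.4]
finger_gap: 0.0237
```

Request:
jog_arm(
  motion=[
    [[-0.1, 0, 0, 0], [-0.5, 0, 0, 0], [-1.2, 0, 0, 0], [-2, 0, 0, 0], [-3, 0, 0, 0], [-4, 0, 0, 0], [-5, 0, 0, 0], [-6, 0, 0, 0], [-6.7, 0, 0, 0], [-7, 0, 0, 0], [-7, 0, 0, 0], [-7, 0, 0, 0], [-7, 0, 0, 0]],
  ],
)

```text
time_s: 15.1
tcp_pos: [0.5142, 0.365, 0.2879]
tcp_rot: [[-0.003, 0.338, 0.941], [-0.002, 0.941, -0.338], [-1.0, -0.003, -0.002]]
contact_force: [0.3, -0.4, -5.6]
finger_gap: 0.0235
```

```bash
python3 - <<'E'
from avg import *
avg(3)
o=arm.get_obs();print(o['ft_torque'],o['qpos'])
im,d=arm.camera('wrist');save('w9.png',im);np.savez('w9.npz',im=im,d=d)
im,d=arm.camera('side');save('s9.png',cv2.resize(im[30:230,240:440],None,fx=3,fy=3,interpolation=cv2.INTER_CUBIC))
E
```

```text
mean xyz,yawz,tiltx,tilty,F,gap [ 5.1430e+02  3.6505e+02  2.8792e+02 -1.9370e+01 -1.5000e-01 -1.0000e-01
  1.0000e-02  1.6000e-01 -3.5200e+00  2.3710e+01]
std [0.11 0.08 0.14 0.   0.01 0.01 0.06 0.32 0.54 0.18] 15.25
[-0.06287988  0.02500741  0.01465683] [6.14870257e-01 2.97614352e-01 1.51831427e+00 3.92541877e-05
 1.32848053e+00 9.59677749e-01]
```

View pics/w9.png

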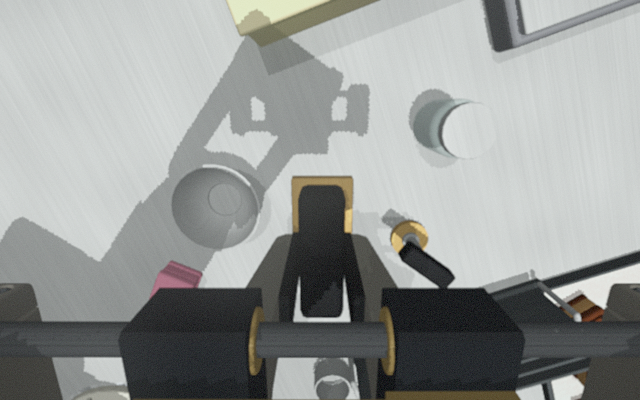

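View pics/s9.png

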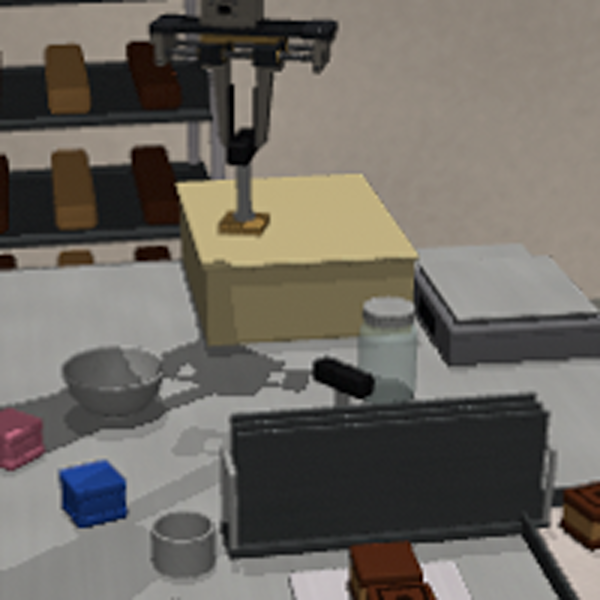

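```bash
python3 - <<'E'
from h import *
P=arm.camera_params('wrist');o=arm.get_obs();t=o['tcp_pos'];R=o['tcp_rot']
im=np.load('w9.npz')['im'];save('w9z.png',cv2.resize(im[165:325,270:375],None,fx=5.5,fy=3.7,interpolation=cv2.INTER_CUBIC))
for px,dz in(((185,323),.024),((317,323),.024),((177,322),-.068),((195,291.5),-.068),((195,353.5),-.068)):
    X=at_z('wrist',px,t[2]+dz,P);print(px,((X-t)@R)[1:]*1000)
E
```

```text
(185, 323) [37.63787059  0.77014126]
(317, 323) [-36.1227828    0.86723879]
(177, 322) [21.76219357  0.42877246]
(195, 291.5) [  7.58732026 -23.07674431]
(195, 353.5) [ 7.60419295 24.71169896]
```

View pics/w9z.png

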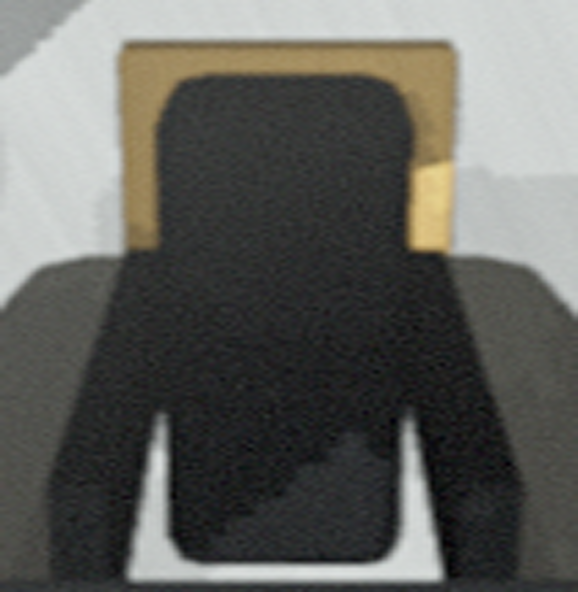

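Request:
jog_arm(
  motion=[
    [[0, -0.2, 0.09, 0], [0, -0.8, 0.37, -0.2], [0, -1.7, 0.78, -0.4], [0, -2.8, 1.28, -0.7], [0, -3.9, 1.78, -1], [0, -5, 2.29, -1.3], [0, -6.1, 2.79, -1.6], [0, -7.2, 3.29, -1.9], [0, -8.3, 3.8, -2.2], [0, -9.4, 4.3, -2.5], [0, -10.5, 4.8, -2.8], [0, -11.6, 5.3, -3.1], [0, -12.7, 5.81, -3.4], [0, -13.7, 6.26, -3.6], [0, -14.6, 6.68, -3.74], [0, -15.3, 7, -3.74], [0, -15.65, 7.16, -3.74], [0, -15.79, 7.22, -3.74], [0, -15.79, 7.22, -3.74], [0, -15.79, 7.22, -3.74]],
  ],
)

```text
time_s: 17.02
tcp_pos: [0.5586, -0.1526, 0.2898]
tcp_rot: [[-0.0, 0.018, 1.0], [0.001, 1.0, -0.018], [-1.0, 0.001, -0.0]]
contact_force: [-0.1, 0.5, -3.9]
finger_gap: 0.0236
```

```bash
python3 - <<'E'
from avg import *
avg(3)
im,d=arm.camera('wrist');save('w10.png',im);np.savez('w10.npz',im=im,d=d)
im,d=arm.camera('side');np.savez('s10.npz',im=im,d=d);save('s10.png',cv2.resize(im[100:300,280:450],None,fx=4,fy=3,interpolation=cv2.INTER_CUBIC))
E
```

```text
mean xyz,yawz,tiltx,tilty,F,gap [ 5.5877e+02 -1.5221e+02  2.8989e+02 -1.0000e+00 -1.0000e-02  3.0000e-02
  1.6000e-01 -2.8000e-01 -3.4700e+00  2.3660e+01]
std [0.06 0.03 0.05 0.02 0.01 0.01 0.28 0.16 0.79 0.18] 17.1667
```

View pics/w10.png

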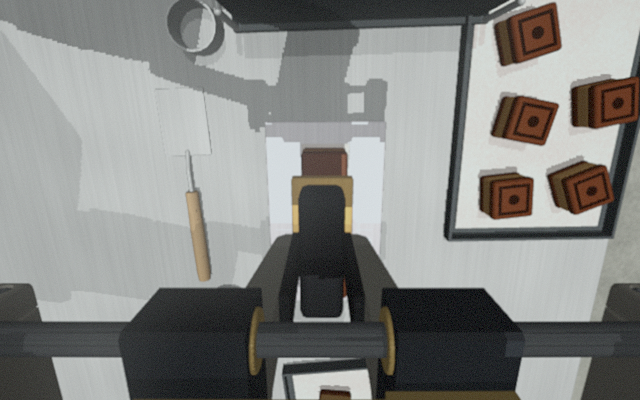

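View pics/s10.png

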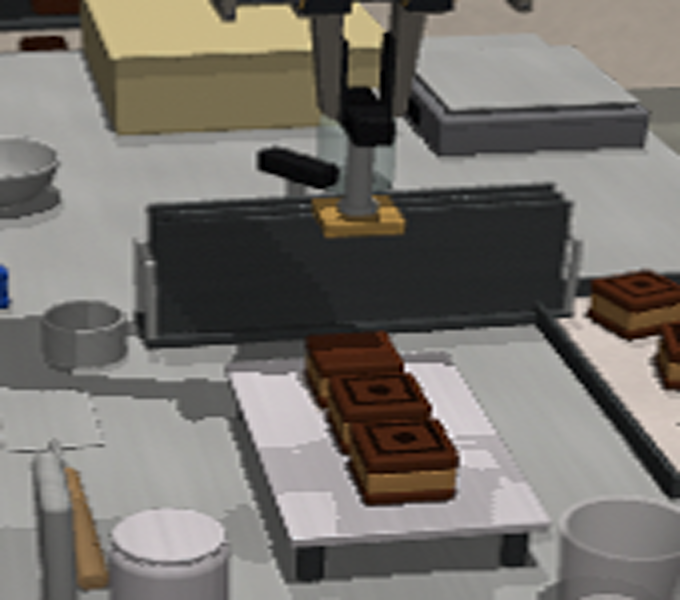

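Request:
jog_arm(
  motion=[
    [[0.2, -0.05, 0.09, -0.06], [0.7, -0.05, 0.09, -0.06], [1.4, -0.05, 0.09, -0.06], [2.1, -0.05, 0.09, -0.06], [2.7, -0.05, 0.09, -0.06], [3.1, -0.05, 0.09, -0.06], [3.28, -0.05, 0.09, -0.06], [3.33, -0.05, 0.09, -0.06], [3.33, -0.05, 0.09, -0.06], [3.33, -0.05, 0.09, -0.06], [3.33, -0.05, 0.09, -0.06]],
  ],
)

```text
time_s: 18.18
tcp_pos: [0.5623, -0.1552, 0.1911]
tcp_rot: [[0.002, 0.013, 1.0], [-0.001, 1.0, -0.013], [-1.0, -0.001, 0.002]]
contact_force: [0.8, -0.0, -3.9]
finger_gap: 0.0235
```

```bash
python3 - <<'E'
from avg import *
avg(3)
im,d=arm.camera('wrist');save('w11.png',cv2.resize(im[110:330,230:420],None,fx=4,fy=2.7,interpolation=cv2.INTER_CUBIC));np.savez('w11.npz',im=im,d=d)
im,d=arm.camera('side');np.savez('s11.npz',im=im,d=d);save('s11.png',cv2.resize(im[130:270,330:420],None,fx=6,fy=4.2,interpolation=cv2.INTER_CUBIC))
E
```

```text
mean xyz,yawz,tiltx,tilty,F,gap [ 5.6202e+02 -1.5515e+02  1.9086e+02 -7.6000e-01  8.0000e-02 -2.0000e-02
 -1.0000e-01 -2.0000e-01 -4.0700e+00  2.3590e+01]
std [0.1  0.03 0.13 0.   0.01 0.   0.43 0.75 0.54 0.17] 18.3333
```

View pics/w11.png

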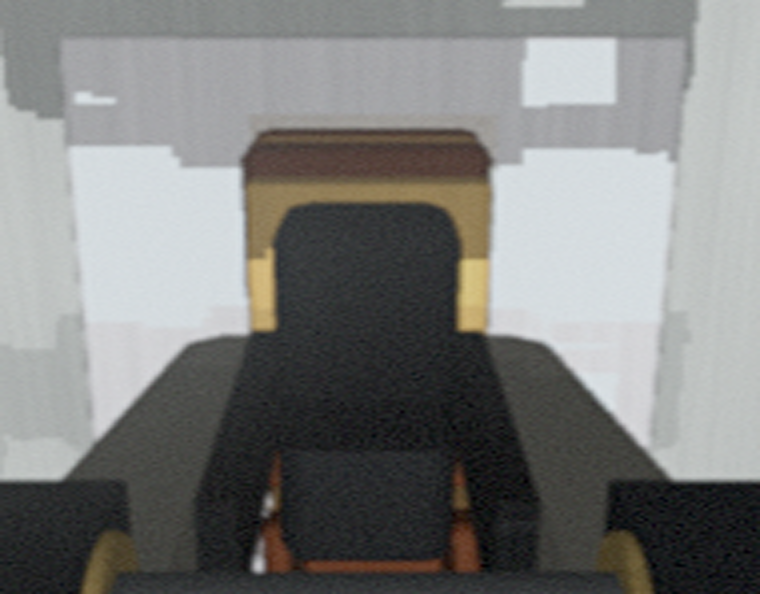

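View pics/s11.png

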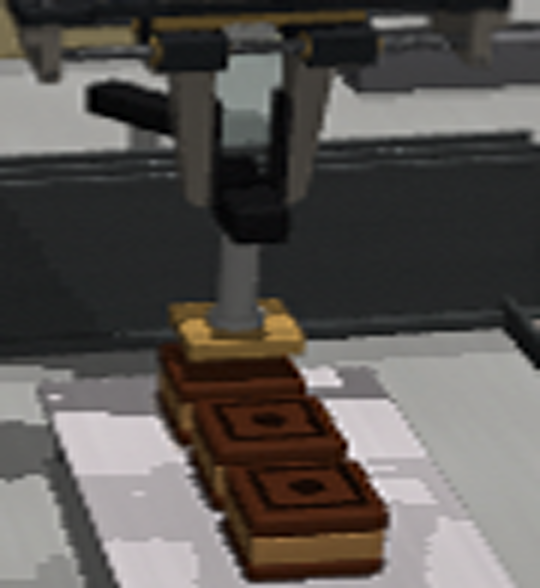

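```bash
cat > m.py <<'E'
from h import *
def run(pts,cam,ox,oy,fx,fy,P=None):
    P=P or arm.camera_params(cam)
    for n,x,y,z in pts:
        X=at_z(cam,(oy+y/fy-.4,ox+x/fx-.4),z,P);print(n,(X*1000).round(1))
E
python3 - <<'E'
from m import *
run([('h y+',370,181,.1229),('h x-',248,300,.1229),('h x+',490,300,.1229),('h x-t',247,190,.1229),('h x+t',491,190,.1229),('c y+',370,146,.094),('c x-',243,170,.094),('c x+',491,170,.094),('paper l',250,120,.05),('paper r',494,120,.05)],'wrist',230,110,4,2.7)
im=np.load('s11.npz')['im'];save('s11z.png',cv2.resize(im[195:245,350:405],None,fx=12,fy=12,interpolation=cv2.INTER_CUBIC))
E
```

```text
h y+ [ 562.1 -132.8  122.9]
h x- [ 537.6 -167.9  122.9]
h x+ [ 585.2 -168.5  122.9]
h x-t [ 538.7 -135.1  122.9]
h x+t [ 585.  -135.7  122.9]
c y+ [ 562.2 -127.9   94. ]
c x- [ 535.3 -135.1   94. ]
c x+ [ 587.6 -135.8   94. ]
paper l [ 533.5 -125.9   50. ]
paper r [ 592.1 -126.7   50. ]
```

View pics/s11z.png

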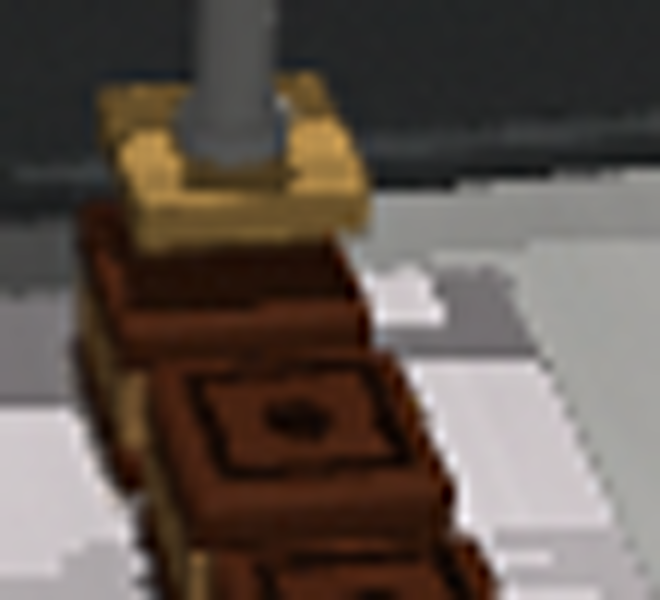

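```bash
python3 - <<'E'
from m import *
run([('h y- bottom',140,247,.111),('h y- bottom r',366,230,.111),('h y- top l',135,212,.123),('h y- top r',368,192,.123),('h y+ top l',100,90,.123),('h y+ top r',320,75,.123),('c y- l',122,338,.094),('c y- r',366,318,.094),('c y+ l',85,205,.094),('adot',300,420,.094)],'side',350,195,12,12)
E
```

```text
h y- bottom [ 536.9 -179.6  111. ]
h y- bottom r [ 584.1 -180.   111. ]
h y- top l [ 534.3 -185.5  123. ]
h y- top r [ 582.7 -184.8  123. ]
h y+ top l [ 537.1 -135.6  123. ]
h y+ top r [ 584.1 -136.3  123. ]
c y- l [ 532.2 -186.7   94. ]
c y- r [ 583.3 -186.7   94. ]
c y+ l [ 535.1 -133.5   94. ]
adot [ 561.2 -222.4   94. ]
```

```bash
python3 - <<'E'
from h import *
D=np.load('w11.npz');X=cloud('wrist',D['d'],arm.camera_params('wrist'))
def r(n,y0,y1,x0,x1):
    m=X[y0:y1,x0:x1].reshape(-1,3);print(n,(np.nanmedian(m,0)*1000).round(1),(np.nanstd(m,0)*1000).round(1))
r('head back',179,183,296,348);r('head l',195,228,294,297);r('head r',195,228,346,351);r('cake top',166,173,296,348);r('bar',190,230,305,340);r('shelf',130,160,255,280)
D=np.load('s11.npz');X=cloud('side',D['d'],arm.camera_params('side'))
r('s head top',206,211,360,364);r('s head top front',208,211,375,379); r('s cake front strip',220,222,362,378);r('s a top',228,236,372,380)
r('s front face',213,214,363,378)
Z=X[195:245,350:405,2];print((Z[0:20:2,::4]*1000).round(0))
E
```

```text
head back [ 561.6 -136.1  121.6] [11.5  0.9  0.7]
head l [ 540.5 -160.4  121.6] [0.7 7.9 0.6]
head r [ 582.  -160.7  121.8] [1.1 7.8 0.7]
cake top [ 561.2 -132.6   92.5] [12.6  1.7  0.8]
bar [ 561.9 -130.1  213.4] [5.  5.8 1.6]
shelf [ 509.7 -116.8   48.7] [6.9 8.2 0.7]
s head top [ 539.6 -165.9  123.3] [2.8 6.3 1.4]
s head top front [ 575.7 -175.3  122.8] [2.8 4.2 1.2]
s cake front strip [ 559.1 -179.7   93.2] [11.2  3.2  1.5]
s a top [ 561.1 -231.6   94.3] [5.9 9.8 1.4]
s front face [ 558.2 -182.   116.3] [10.8  1.6  1.3]
[[ 56.  56.  53.  53. 154. 157.  48.  49.  50.  48.  47.  45.  44.  44.]
 [ 52.  50.  48.  46. 148. 154.  45.  41.  43.  40.  41.  36.  37.  37.]
 [ 44.  43.  42.  42. 144. 148.  37.  38.  35.  34.  33.  34.  29.  29.]
 [ 39.  38.  36.  37. 139. 139. 123.  30.  27.  28.  28.  25.  23.  20.]
 [ 29.  30. 123. 125. 132. 135. 123.  24.  23.  17.  19.  20.  20.  15.]
 [ 24.  22. 120. 123. 130. 132. 121. 125.  15.  14.  15.  14.  10.  13.]
 [ 15.  15. 116. 123. 127. 127. 123. 124.  14.  11.  12.  10.   9.   4.]
 [  9.  13.  11. 125. 122. 122. 124. 126.   7.   5.   2.   2.  -4.   2.]
 [  7.   9.   8. 122. 123. 120. 119. 121.   4.   1.  -0.   0.  -1.  -0.]
 [  2.  -2.  92. 115. 116. 116. 116. 115.  -1.  -3.   3.  -3.   1.   1.]]
```

```bash
python3 - <<'E'
from h import *
D=np.load('w11.npz');X=cloud('wrist',D['d'],arm.camera_params('wrist'))
def fit(n,pts):
    pts=pts[np.isfinite(pts).all(1)];z0=np.median(pts[:,2]);pts=pts[abs(pts[:,2]-z0)<.004]
    c=pts.mean(0);A=np.c_[pts[:,:2]-c[:2],np.ones(len(pts))];s,res,_,_=np.linalg.lstsq(A,pts[:,2],rcond=None)
    e=np.sqrt(np.diag(np.linalg.inv(A.T@A)))*np.std(pts[:,2]-A@s)
    print(n,len(pts),'tilt dz/dx,dz/dy deg',np.degrees(s[:2]).round(2),'+-',np.degrees(e[:2]).round(2),c.round(4))
P=lambda y0,y1,x0,x1:X[y0:y1,x0:x1].reshape(-1,3)
fit('head',np.vstack([P(179,184,295,349),P(184,230,294,297),P(184,230,347,350)]))
fit('bar',P(188,235,303,341));fit('shelf',np.vstack([P(128,160,252,285),P(165,220,255,280),P(165,220,380,395)]));fit('cake',P(165,174,294,350))
D=np.load('s11.npz');X=cloud('side',D['d'],arm.camera_params('side'))
fit('s head',np.vstack([P(203,212,360,364),P(205,211,375,379)]));fit('s a',P(226,234,368,384));fit('s shelf',P(240,260,350,362))
E
```

```text
head 543 tilt dz/dx,dz/dy deg [ 0.29 -0.32] +- [0.1  0.13] [ 0.5614 -0.1468  0.1217]
bar 1620 tilt dz/dx,dz/dy deg [ 0.1  -3.85] +- [0.23 0.2 ] [ 0.5616 -0.132   0.2133]
shelf 3240 tilt dz/dx,dz/dy deg [-0.07 -0.02] +- [0.01 0.03] [ 0.5384 -0.1486  0.0487]
cake 501 tilt dz/dx,dz/dy deg [ -0.08 -11.06] +- [0.14 0.91] [ 0.5615 -0.1328  0.0923]
s head 59 tilt dz/dx,dz/dy deg [-0.27 -0.58] +- [0.51 0.8 ] [ 0.5558 -0.1637  0.123 ]
s a 128 tilt dz/dx,dz/dy deg [-0.44 -0.82] +- [0.6  0.67] [ 0.5633 -0.223   0.0945]
s shelf 240 tilt dz/dx,dz/dy deg [ 0.99 -0.53] +- [0.6  0.24] [ 0.5132 -0.2354  0.0503]
```

Request:
jog_arm(
  motion=[
    [[0.03, 0.02, 0, 0], [0.08, 0.05, 0, 0], [0.14, 0.06, 0, 0], [0.2, 0.06, 0, 0], [0.23, 0.06, 0, 0], [0.23, 0.06, 0, 0], [0.23, 0.06, 0, 0], [0.23, 0.06, 0, 0]],
  ],
)

```text
time_s: 19.1
tcp_pos: [0.5616, -0.1532, 0.1831]
tcp_rot: [[0.0, 0.013, 1.0], [-0.0, 1.0, -0.013], [-1.0, -0.0, 0.0]]
contact_force: [0.2, -0.4, -4.5]
finger_gap: 0.0236
```

```bash
python3 - <<'E'
from avg import *
avg(4)
P=arm.camera_params('wrist')
im,d=arm.camera('wrist');save('w12.png',cv2.resize(im[110:330,230:420],None,fx=4,fy=2.7,interpolation=cv2.INTER_CUBIC));np.savez('w12.npz',im=im,d=d)
save('w12z.png',cv2.resize(im[145:235,280:365],None,fx=8,fy=6,interpolation=cv2.INTER_CUBIC))
X=cloud('wrist',d,P)
m=np.vstack([X[180:183,298:345].reshape(-1,3),X[186:228,294:297].reshape(-1,3),X[186:228,347:350].reshape(-1,3)])
print('head top z',np.nanmedian(m[:,2]),'shelf',np.nanmedian(X[130:160,255:280,2]))
print('col 321 z',[(r,round(float(np.nanmedian(X[r,310:332,2]))*1000,1)) for r in range(155,186,2)])
im,d=arm.camera('side');np.savez('s12.npz',im=im,d=d);save('s12.png',cv2.resize(im[185:255,340:410],None,fx=10,fy=8.5,interpolation=cv2.INTER_CUBIC))
im,d=arm.camera('top');save('t12.png',im)
E
```

```text
mean xyz,yawz,tiltx,tilty,F,gap [ 5.6159e+02 -1.5322e+02  1.8317e+02 -7.6000e-01  1.0000e-02 -0.0000e+00
 -3.3000e-01  2.0000e-01 -4.0000e+00  2.3500e+01]
std [0.01 0.01 0.01 0.   0.   0.   0.47 0.62 0.32 0.16] 19.3
head top z 0.11444603435962603 shelf 0.04904894363757126
col 321 z [(155, 49.4), (157, 49.7), (159, 49.5), (161, 57.6), (163, 63.2), (165, 73.4), (167, 88.1), (169, 91.4), (171, 92.4), (173, 92.6), (175, 105.2), (177, 112.5), (179, 114.1), (181, 114.6), (183, 114.6), (185, 188.5)]
```

View pics/w12z.png

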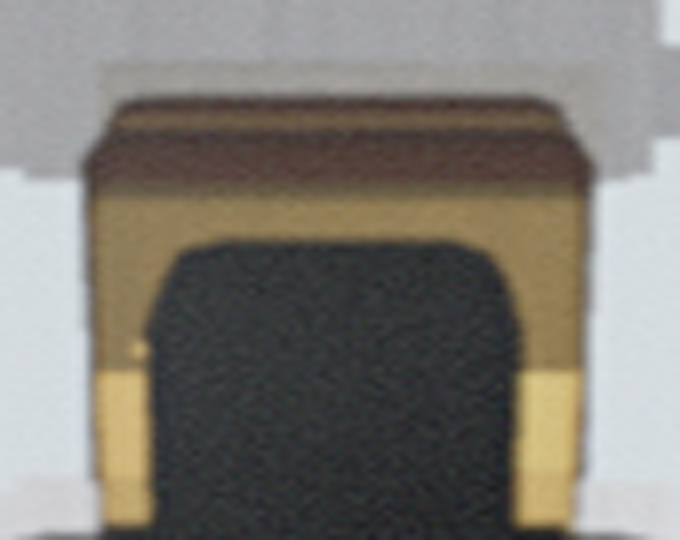

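View pics/s12.png

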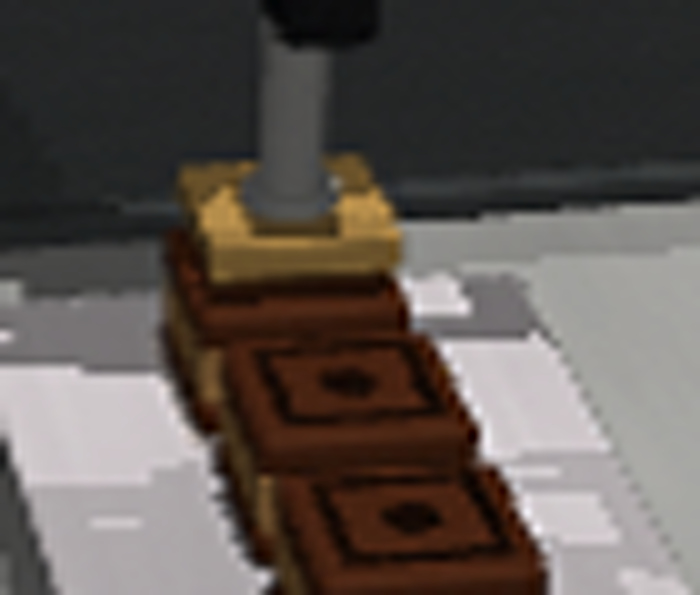

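View pics/t12.png

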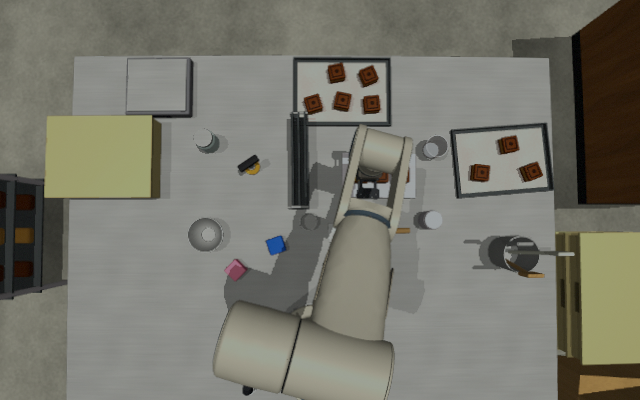

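```bash
python3 - <<'E'
from m import *
run([('h y+',340,192,.1152),('h y+ l',110,190,.1152),('h y+ r',570,192,.1152),('h x-',93,210,.1152),('h x+',586,210,.1152),('h x-b',103,500,.1152),('h x+b',575,500,.1152),('c y+',340,133,.094),('c x-',85,175,.094),('c x+',593,175,.094)],'wrist',280,145,8,6)
E
```

```text
h y+ [ 561.9 -131.   115.2]
h y+ l [ 540.1 -130.5  115.2]
h y+ r [ 583.7 -131.3  115.2]
h x- [ 538.4 -133.   115.2]
h x+ [ 585.2 -133.6  115.2]
h x-b [ 537.9 -172.2  115.2]
h x+b [ 584.6 -172.8  115.2]
c y+ [ 562.  -127.3   94. ]
c x- [ 535.7 -132.8   94. ]
c x+ [ 587.9 -133.5   94. ]
```

Request:
jog_arm(
  motion=[
    [[-0.01, 0.025, 0, 0], [-0.015, 0.025, 0, 0], [-0.015, 0.025, 0, 0], [-0.015, 0.025, 0, 0], [-0.015, 0.025, 0, 0], [-0.015, 0.025, 0, 0], [-0.015, 0.025, 0, 0], [-0.015, 0.025, 0, 0]],
  ],
)

```text
time_s: 20.12
tcp_pos: [0.5616, -0.1524, 0.1835]
tcp_rot: [[0.0, 0.013, 1.0], [-0.0, 1.0, -0.013], [-1.0, -0.0, 0.0]]
contact_force: [-0.1, -0.0, -4.2]
finger_gap: 0.0237
```

```bash
python3 - <<'E'
from avg import *
avg(4)
print(np.abs(arm.get_obs()['qd']).max())
P=arm.camera_params('wrist');im,d=arm.camera('wrist');X=cloud('wrist',d,P)
m=np.vstack([X[180:183,298:345].reshape(-1,3),X[186:228,294:297].reshape(-1,3),X[186:228,347:350].reshape(-1,3)])
print('head top z',np.nanmedian(m[:,2]),'cake',np.nanmedian(X[171:173,310:332,2]))
save('w13z.png',cv2.resize(im[145:235,280:365],None,fx=8,fy=6,interpolation=cv2.INTER_CUBIC))
E
```

```text
mean xyz,yawz,tiltx,tilty,F,gap [ 5.6154e+02 -1.5245e+02  1.8353e+02 -7.6000e-01 -0.0000e+00 -0.0000e+00
  2.1000e-01  5.8000e-01 -3.7300e+00  2.3450e+01]
std [0.01 0.01 0.   0.   0.   0.   0.3  0.58 0.35 0.14] 20.3167
0.001239935515030798
head top z 0.11471783998094726 cake 0.09220026552410682
```

View pics/w13z.png

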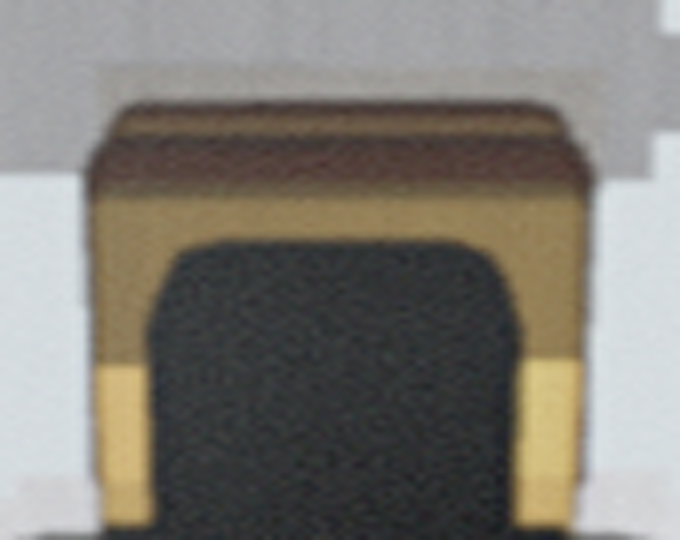

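The wrist crop shows the square head centred left to right over the plain cake. About 3 mm of cake shows past the head's far edge, with a clear gap between them. The arm is at rest, so I'm handing in.

```bash
python3 -c "
from plant import arm
print(arm.sign_off(), arm.get_obs()['time_s'])"
```

```text
the job is handed in; nothing more can be done
the job is handed in; nothing more can be done
```

The plain brown cake now stands on the empty paper square, which was the left place in the row. The square-headed stamp is held still about 1 cm above it. I handed the job in at about 20.4 s.

- **Cake:** after letting go, the wrist picture put the cake about 1 mm from the centre of the paper and about 0.5° off the row. The clear top view afterwards showed a neat row of three.
- **Stamp:** I carried it over the rack with its face about 75 mm above the rack's top. At the end the gap measured about 9.5 mm from the arm's position and 10.5 mm from wrist depth. The head is centred to within about 1 mm, and its turn matches the cake's to well under 1°. Its tilt, fitted just before the last small moves, is about 0.3°, and the wrist force shows only the stamp's weight.
- **Disagreements:** edges read from the side camera put the cake about 6 mm off along the row. They did not agree with the other cameras, so I left them out of the final centring. The cake was gripped about 2.5° askew, and I corrected that by turning the gripper before placing it.

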